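Slide a cylinder on its carrier round the bend into the spray bay and bar it in

TASK

Push the carrier with the engine cylinder along the slideway, round the bend and fully home against the rubber stop in the spray bay, keeping it down on the deck between its rails and never forcing it. Then swing the yellow spring bar shut behind it as far as it will go and, while you hold it there, press its red bolt down behind the catch, so that the bar stays shut when you let go. Leave the spray bottle, parts tray, piston and phone where they are.

Things in the scene. Friction and masses are not known exactly. Their poses are not given: they have to be found in the camera images.
- slideway: Fixed aluminium deck, top 6 mm above the bench, with a channel 92 mm wide between steel rails (tops 32 mm above the bench). Origin: centre of the bend, at bench height. In its frame (mm): leg 1 runs along +y on x = -115, from its open end y = -290 to 0; then a quarter bend of centre-line radius 115 about the origin (turning right); then leg 2 along +x on y = 115, to the stop at x = 170
- bay_home (a point): Where the carrier's origin lies when its nose touches the rubber stop: on the deck at (115, 115, 6) mm of the slideway frame; axes as the slideway's
- manifold_front (a point): Middle of the front cross tube of the spray manifold over leg 2, at (41, 115, 165) mm of the slideway frame. 16 mm tubes 165 mm above the bench: cross tubes along y, 152 mm long, at x = 41, 105, 190; side tubes at y = 47, 183; posts and clear guards beside them from x = 95. Nozzles hang 18 mm below. Under it the tool must lean (fingers forward, +x): 30 to 40 deg to push home, 25 at the shut knob
- carrier: White slippery plastic sled 110 x 84 x 14 mm with rounded ends (42 mm radius), bearing a finned cylinder 60 mm across, centre 12 mm ahead of the origin, top 94 mm above the underside. 0.45 to 0.85 kg. Origin: middle of its underside, on the deck; x axis = nose. Starts in leg 1, nose along +y of the slideway, with 8 mm side play; slides with 1 to 3 N
- push_plate (a point): Middle of the rear face of the upright steel push plate at the carrier's rear: 51 mm behind the carrier's origin, 42 mm above its underside (48 mm above the bench). Plate 44 mm wide, 8 mm thick, top 70 mm above the bench; the sled sticks out 4 mm behind it, up to 20 mm above the bench. Axes as the carrier's
- bar (a joint): Angle of the yellow spring bar about its upright hinge, rad. 0 = open, where its spring holds it (pointing 150 deg counter-clockwise from the slideway's +x); grows counter-clockwise from above to 2.094 = at its stop, across the bay mouth (pointing to -y). Its spring pushes it open: 0.2 N m at 0, 0.6 N m (5 N at the knob) at 2.094. A rubber buffer on it then ends 4 mm behind a homed push plate
- bar_hinge (a point): Point on the upright hinge axis of the spring bar, at (15, 180, 50) mm of the slideway frame. The bar is 12 mm square, its middle 50 mm above the bench; the hinge post's top is 65 mm above the bench
- bolt (a joint): How far the drop bolt in the bar's free end is pressed down, m: 0 = up, 0.016 = fully down. About 2 N of friction keeps it where it is left. With the bar at its stop the bolt goes down behind the catch lip with 4 mm to spare; let go, the bar springs back those 4 mm to about 2.06 rad and is held. At smaller angles (below about 2.06) the bolt lands on the lip or in front of it
- bolt_knob (a point): Middle of the bolt's red round knob, upright, 22 mm across, 28 mm high; 130 mm from the hinge axis; 100 mm above the bench with the bolt up, 84 mm with it down. Below it are only the bar's 24 x 22 mm end block (top 58 mm above the bench) and, when shut, the catch
- catch (a point): Top of the dark steel catch lip, at (0, 50, 40) mm of the slideway frame: 12 mm thick along x, 32 mm along y. The bolt drops behind it (on its +x side), in front of a stop block at x = 22 to 31 mm whose top is 58 mm above the bench
- spray_bottle: Bystander: white spray bottle with blue collar and yellow trigger head, 75 mm across, 197 mm high, origin under its middle
- parts_tray: Bystander: open black plastic tray with screws in it, 120 x 85 x 28 mm, origin under its middle
- piston: Bystander: small aluminium piston standing on the bench, 42 mm across, 38 mm high, origin under its middle
- phone: Bystander: black telephone lying flat, 150 x 72 x 9 mm, origin under its middle
There are look-alikes about, which are no part of the job. What is shaped like the carrier but orange is not meant.

How it is judged:
On the way, in this order (a step that is already met when the one before it is completed fails the run):
1. the carrier has come round the bend and stands in the straight before the bay (x of carrier in the frame of slideway above 0.03 m and y of carrier in the frame of slideway above 0.1 m and angle between the x axis of carrier and the x axis of slideway, either way round below 0.35 rad).
2. the carrier is home against the rubber stop (within 8 mm) (x of carrier in the frame of bay_home above -0.008 m), for 0.2 s.
3. the spring bar is swung shut to its stop (beyond 2.05 rad), the bolt still up (value of joint bar above 2.05 rad and value of joint bolt below 0.008 m).
4. the bolt is pressed down behind the catch (value of joint bar above 2.03 rad and value of joint bolt above 0.012 m), for 0.1 s.
At the end, for the whole second after the job is handed in: The carrier stands on the deck in the spray bay, within 10 mm of the rubber stop, in line with the bay and at rest; the spring bar is shut (beyond 2.03 rad) and held by its bolt, which is at least 12 mm down behind the catch (all of step 4 and x of carrier in the frame of bay_home above -0.01 m and angle between the x axis of carrier and the x axis of slideway, either way round below 0.2 rad and angle between carrier's own z axis and vertical below 0.1 rad and linear speed of carrier below 0.02 m/s); the robot touches nothing.
It fails at once if the carrier is lifted (over 12 mm) or tipped (over 0.3 rad) (height (world z) of carrier above 0.018 m or angle between carrier's own z axis and vertical above 0.3 rad).
It fails at once if the carrier is forced against the slideway (over 60 N) (contact force between carrier and slideway above 60 N).
It fails at once if a bystander is shifted more than 25 mm or the bottle tipped (distance of any of spray_bottle, parts_tray, piston, phone from where it was at the start of the episode above 0.025 m or angle between spray_bottle's own z axis and vertical above 0.3 rad).
It also fails if it takes over 72 s, if anything falls off the work surface, if the arm or the gripper's body presses on something with over 40 N, if the wrist force passes 120 N, or if a joint passes its speed limit or range.

ROBOT

A 7-joint arm with a two-finger parallel gripper is mounted at the origin on the work surface. World frame = base frame: x ahead of the robot, y to its left, z up, the work surface at z = 0. Lengths are in m, angles in rad, forces in N, time in s.
With the tool pointing down it reaches from about 0.4 to 0.85 m from the base axis. Payload 10.4 kg.
Tool frame: the origin (TCP) lies midway between the tips of the shut fingers; the grasp point (between the pads) lies 19 mm behind it (grip_depth is the distance from the TCP to the grasp point, in m); z points along the fingers, y is the line along which they close (so a half turn about z gives the same grasp; the last joint's range is limited). The gripper opens to 87 mm and grips with 3 to 60 N. Pads are 19 mm wide; open, the fingers measure 117 mm over their backs; the gripper's body (75 mm by 190 mm) begins 51 mm behind the grasp point.
Start: joints at [-1.338, 0.332, -0.065, 1.46, 0.022, 1.35, -0.088], TCP at [0.158, 0.605, 0.223] pointing down, gripper open.
Joint ranges: [-2.6, 2.6], [-0.5, 2.12], [-1.47, 1.34], [0.16, 2.42], [-1.27, 4.41], [0.06, 2.06], [-2.6, 2.6]. Speed limits (rad/s): [2.22, 2.22, 2.79, 2.79, 3.14, 3.14, 3.14].

INTERFACE

Orientations are given as a rotation vector (axis times angle).
In Python, from plant import * gives the robot as it stands.
- The arm moves only by the tool drive_tool, never from a script. Its argument "moves" is a list of rows, each a list of 3 entries, a list of its own where there are three numbers: the finger opening in mm, from 0 to 87, then the shift along the tool's x, y, z in units of 60 mm (1.0 is 60 mm), then the turn about the tool's z in degrees. In form: [[jaw, [dx, dy, dz], turn], ...]. A call has 1 to 20 rows; each row is the pose to reach, as a shift and turn from the pose commanded when the call began, along the tool's axes at that moment; what a row does not reach only later rows make up. A row lasts 1/8 s, in which the tool goes at most 62.5 mm and 10.7 degrees, less where a joint would pass 70% of its speed; a pose out of reach is approached as far as the arm can. A call with a gripper value outside its range is refused whole. The fingers move at their own pace and stop on an object; the grip force is fixed at half the most. Time passes only in rows, so rows that repeat a pose let the fingers close. It gives the time, the measured TCP pose, the force, the opening and the grip force at its end, in the units of the state.
- sense(): the state, without advancing time (a new reading comes with each control period).
- snapshot(name): name is "scene" or "top" or "wrist"; returns the picture (384x512x3 uint8, red, green, blue); there is no depth.
- calibration(name): a dict with "mtx" (3x3 intrinsics, pixels), "position" and "orientation" of the camera in the world; the wrist camera has in their place "tool_from_camera" (4x4, takes a point from camera to tool coordinates, whose origin is the TCP and whose axes are the flange's). Camera axes: x right, y up, looking along -z (the intrinsics and any distortion apply to the point x, -y, -z); pixel columns grow to the right and rows downward; lengths in m; the calibration is good to about 2 mm. A picture is of the moment at which its call begins: read the wrist's pose just before it. calibration takes no time and is no camera call.
- finish_job(): hands the job in; it is judged then, once.
The state is a dict: "clock": time; "joint_pos": joint angles; "joint_velocities": joint speeds; "tau": joint torques, N m; "tcp_pos": TCP position; "ee_rot": TCP orientation; "ft_force": force on the tool from outside, world axes, zero at the start; "torque": the same for the moment, N m; "width": opening from 0.0 (shut) to 1.0 (fully open); "finger_force": force on a finger pad.
Only numpy, scipy, OpenCV 4.12 (cv2) and the standard library are available. Lean on these libraries where they do the work, as an engineer would, in place of code of your own. Each camera call takes 0.05 s, during which the arm holds its last target. There are 200 camera calls.

## Working session

There is one attempt and no reset: what is moved stays moved. The work goes in short steps, Python scripts to look and compute and a tool call to move; the robot and the scene stay as the last step left them, time stands still between calls to the robot, and variables do not carry over. Pictures are saved under pics/ and viewed, at most 10 in all, crops included, and the job is handed in when it is done.

Besides the shell and the picture viewer there is one more tool, called after "Call:" by a JSON object that holds its "op" and its "data", one argument or row to a line. drive_tool: Moves the arm, as the interface text tells. Its arguments: {"type":"object","properties":{"moves":{"type":"array","items":{"type":"array"}}},"required":["moves"]}

```bash
ls; mkdir -p pics
python3 - <<'E'
from plant import *
import cv2
s=sense();print({k:s[k] for k in ('clock','tcp_pos','ee_rot','width','joint_pos')})
for n in('scene','top'):
    im=snapshot(n);cv2.imwrite(f'pics/{n}0.png',cv2.resize(im[:,:,::-1],(800,600)))
    cv2.imwrite(f'pics/{n}raw.png',im[:,:,::-1])
for n in('scene','top','wrist'):print(n,calibration(n))
E
```

```text
pics
{'clock': 0.0, 'tcp_pos': array([0.15805584, 0.60428498, 0.22174979]), 'ee_rot': array([-4.00737354e-01, -3.11580112e+00,  2.22383513e-03]), 'width': 1.0008092207210573, 'joint_pos': array([-1.33758911,  0.33287485, -0.0646789 ,  1.46094598,  0.02158244,
        1.3498878 , -0.08851474])}
scene {'mtx': array([[350.42720747,   0.        , 258.56700192],
       [  0.        , 350.42720747, 186.09881861],
       [  0.        ,   0.        ,   1.        ]]), 'position': array([1.26835851, 0.15482468, 0.65131213]), 'orientation': array([0.69432848, 0.86266346, 1.61468309])}
top {'mtx': array([[394.69563876,   0.        , 251.03458694],
       [  0.        , 394.69563876, 187.60863474],
       [  0.        ,   0.        ,   1.        ]]), 'position': array([ 0.29807362, -0.01896811,  1.25775481]), 'orientation': array([ 0.16989391, -0.12370365, -1.58553849])}
wrist {'mtx': array([[338.89043626,   0.        , 261.19021199],
       [  0.        , 338.89043626, 191.91786897],
       [  0.        ,   0.        ,   1.        ]]), 'tool_from_camera': array([[-6.10852590e-04,  9.56394584e-01,  2.92077091e-01,
         7.96938802e-02],
       [ 9.99999811e-01,  6.03458345e-04,  1.15408511e-04,
        -3.47613343e-04],
       [-6.58802827e-05,  2.92077106e-01, -9.56394772e-01,
        -1.62606857e-01],
       [ 0.00000000e+00,  0.00000000e+00,  0.00000000e+00,
         1.00000000e+00]])}
```

View pics/scene0.png

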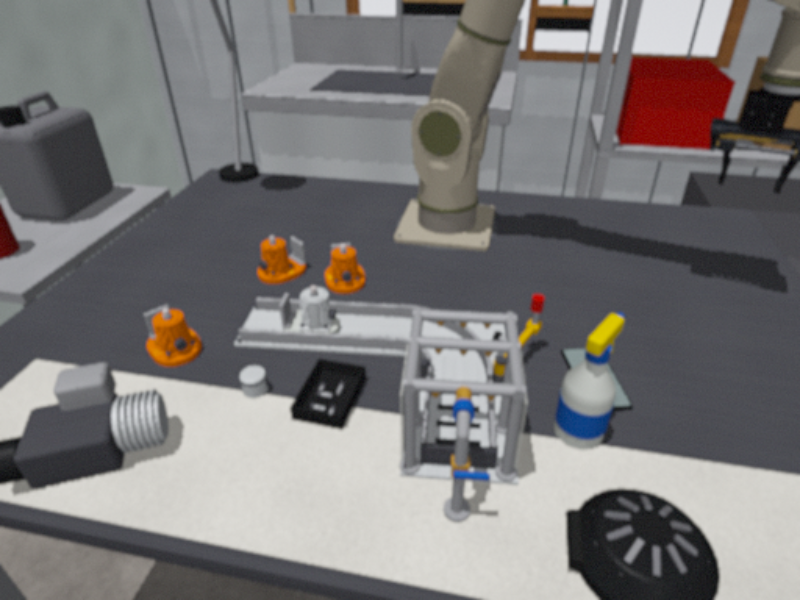

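View pics/top0.png

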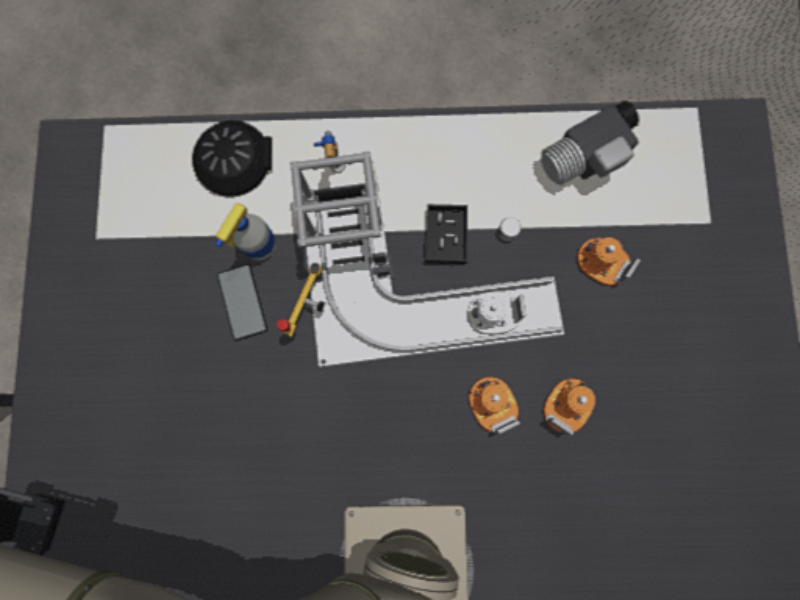

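The carrier candidates in the top view are white at (497,312), and orange at (494,403), (570,404) and (605,260). I choose the white one, which sits in leg 1 with its plate at (518,307). I'll check it in close crops.

Run:
```python
import cv2
t=cv2.imread('pics/topraw.png');s=cv2.imread('pics/sceneraw.png')
cv2.imwrite('pics/topc.png',cv2.resize(t[92:237,176:366],(760,580),interpolation=cv2.INTER_CUBIC))
cv2.imwrite('pics/scenec.png',cv2.resize(s[177:317,145:355],None,fx=3.8,fy=3.8,interpolation=cv2.INTER_CUBIC))
```

```text
(no output)
```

View pics/topc.png

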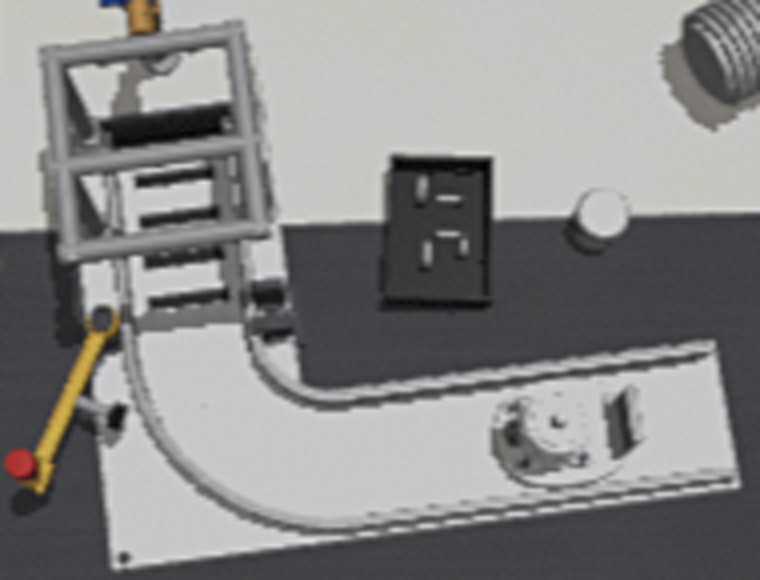

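View pics/scenec.png

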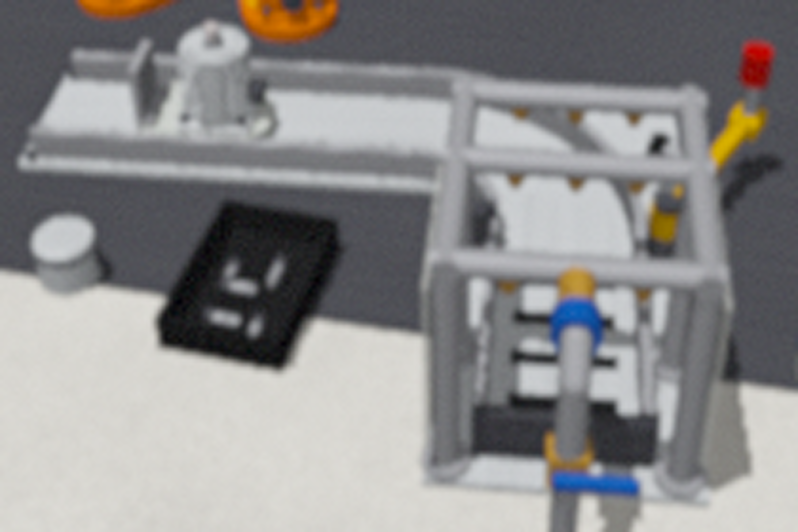

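The white carrier with its upright plate stands in leg 1 (cylinder top (557,422), plate (630,415) in the top crop), so it is the right one. The spring bar is open, with its knob at (20,464) and hinge at (102,320). Manifold tube crossings are visible in both views, so I'll fit the slideway pose to them.

```bash
cat > h.py <<'E'
import numpy as np
from scipy.spatial.transform import Rotation as R
from scipy.optimize import least_squares
from plant import *
C={n:calibration(n) for n in('top','scene')}
def proj(n,p):
    c=C[n];q=(np.atleast_2d(p)-c['position'])@R.from_rotvec(c['orientation']).as_matrix()
    q=q*[1,-1,-1];u=q@c['mtx'].T;return u[:,:2]/u[:,2:]
def ray(n,uv):
    c=C[n];d=np.linalg.inv(c['mtx'])@[*uv,1]*[1,-1,-1]
    return np.array(c['position']),R.from_rotvec(c['orientation']).as_matrix()@d
def tri(a,b):
    A=[];y=[]
    for n,uv in(('top',a),('scene',b)):
        o,d=ray(n,uv);d/=np.linalg.norm(d);P=np.eye(3)-np.outer(d,d);A.append(P);y.append(P@o)
    return np.linalg.lstsq(np.vstack(A),np.hstack(y),rcond=None)[0]
def onz(n,uv,z):
    o,d=ray(n,uv);return o+d*(z-o[2])/d[2]
T=lambda u,v:((u+.5)/4+175.5,(v+.5)/4+91.5)
S=lambda u,v:((u+.5)/3.8+144.5,(v+.5)/3.8+176.5)
def sw(p,pose):  # slideway mm -> world m
    p=np.atleast_2d(np.array(p,float))/1000;c,s=np.cos(pose[2]),np.sin(pose[2])
    return np.c_[pose[0]+c*p[:,0]-s*p[:,1],pose[1]+s*p[:,0]+c*p[:,1],p[:,2]]
E
python3 - <<'E'
from h import *
np.set_printoptions(precision=4,suppress=True)
M=[(x,y,165) for x in(41,105,190) for y in(183,47)]
t=[T(*p) for p in[(69,246),(258,226),(62,162),(248,143),(52,53),(236,33)]]
s=[S(*p) for p in[(692,100),(462,95),(704,168),(455,163),(717,273),(445,262)]]
for a,b in zip(t,s):print(tri(a,b))
K=(15+130*np.cos(np.radians(150)),180+130*.5)
E=[('top',m,u) for m,u in zip(M,t)]+[('scene',m,u) for m,u in zip(M,s)]
E+=[('top',(*K,114),T(20,463)),('scene',(*K,100),S(757,66)),('top',(15,180,65),T(102,320))]
f=lambda p:np.hstack([proj(n,sw(m,p))[0]-u for n,m,u in E])
r=least_squares(f,[.6,.05,.1],loss='soft_l1');print(r.x,f(r.x).reshape(-1,2))
print('knob',tri(T(20,463),S(757,58)),sw((*K,107),r.x))
print('deckends',onz('top',T(715,341),6e-3),onz('top',T(741,487),6e-3),onz('top',T(112,568),6e-3),'sw y-290 mid',sw([(-115,-290,6)],r.x))
print('cyl cap',tri(T(557,422),S(212,35)))
for q in[(-69,-290,32),(-161,-290,32),(-161,0,32),(-69,0,32),(-115,-290,6),(115,115,6)]:
  u=proj('top',sw(q,r.x))[0];print(q,sw(q,r.x)[0],(u-[175.5,91.5])*4-.5)
E
```

```text
[0.6079 0.1749 0.1706]
[0.6215 0.0382 0.1642]
[0.671  0.1827 0.1702]
[0.6848 0.0455 0.1626]
[0.7548 0.1917 0.1705]
[0.7686 0.0549 0.1652]
[ 0.5855 -0.012   0.1143] [[ 0.9373  1.3333]
 [ 0.5162 -0.0448]
 [ 0.4056  1.2531]
 [ 0.2428 -0.3232]
 [-0.052   1.1783]
 [-0.3521 -0.0804]
 [ 0.1379  1.2734]
 [ 1.6745 -0.3815]
 [-0.9505  1.2421]
 [ 1.4798 -0.868 ]
 [-1.1284  1.6047]
 [ 0.9269  0.2963]
 [ 0.2005 -0.2748]
 [ 0.0751 -0.0869]
 [ 0.0757 -0.7073]]
knob [0.4609 0.2207 0.1071] [[0.4606 0.2202 0.107 ]]
deckends [ 0.5622 -0.3175  0.006 ] [ 0.4438 -0.3302  0.006 ] [0.3896 0.1687 0.006 ] sw y-290 mid [[ 0.5044 -0.3132  0.006 ]]
cyl cap [ 0.4863 -0.179   0.0901]
(-69, -290, 32) [ 0.5501 -0.308   0.032 ] [711.3939 349.3405]
(-161, -290, 32) [ 0.4587 -0.3185  0.032 ] [732.6696 464.2239]
(-161, 0, 32) [ 0.4256 -0.0304  0.032 ] [362.4114 514.2264]
(-69, 0, 32) [ 0.517  -0.0199  0.032 ] [346.2979 398.8096]
(-115, -290, 6) [ 0.5044 -0.3132  0.006 ] [714.4469 411.9552]
(115, 115, 6) [0.6867 0.1153 0.006 ] [178.2456 205.9728]
```

The fit is good: knob and hinge agree to about 1 mm, and slideway yaw is about 0.114. The moves only turn about the tool's z, so I'll test whether a lean arises at the limits of reach, with the arm clear of everything.

Call:
{"op": "drive_tool", "data": {
  "moves": [
    [0,[0,0,-1],0],
    [0,[0,0,-2],0],
    [0,[0,0,-3],0],
    [0,[0,0,-4],0],
    [0,[0,0,-5],0],
    [0,[0,0,-6],0],
    [0,[0,0,-7],0],
    [0,[0,0,-8],0],
    [0,[0,0,-9],0],
    [0,[0,0,-10],0],
    [0,[0,0,-10],0],
    [0,[0,0,-10],0]
  ]
}}

```text
clock: 1.6
tcp_pos: [0.1225, 0.5333, 0.6587]
ee_rot: [0.403, 3.084, 0.293]
ft_force: [0.5, 1.4, -0.6]
width: 0.003
finger_force: 0.0
```

Call:
{"op": "drive_tool", "data": {
  "moves": [
    [0,[0,0,1],0],
    [0,[0,0,2],0],
    [0,[0,0,2],0]
  ]
}}

```text
clock: 1.98
tcp_pos: [0.1272, 0.5542, 0.5311]
ee_rot: [0.401, 3.095, 0.265]
ft_force: [-0.6, -0.9, 2.0]
width: 0.005
finger_force: 0.0
```

```bash
cat >> h.py <<'E'
np.set_printoptions(precision=4,suppress=True)
def st():
    s=sense();print('t',round(s['clock'],2),'q',s['joint_pos'],'p',s['tcp_pos'],'F',s['ft_force']);print(R.from_rotvec(s['ee_rot']).as_matrix());return s
E
python3 -c "
from h import *
st()"
```

```text
t 1.98 q [-1.9177  0.1026  0.5629  1.1242 -0.0595  1.7602 -0.0648] p [0.1272 0.5542 0.5311] F [-0.5641 -0.8565  2.0084]
[[-0.9672  0.252   0.0314]
 [ 0.2537  0.9529  0.166 ]
 [ 0.0119  0.1685 -0.9856]]
```

The lean persists once it has been forced, so it can be built up at the wrist joint limit, where the arm leans outward. I'll carry the tool round to the front at height, turn it so its x points forward, and then lean it towards the slideway's +x.

```bash
cat >> h.py <<'E'
P=[0.5855,-0.012,0.1143]
def units(*pts):
    s=sense();M=R.from_rotvec(s['ee_rot']).as_matrix()
    for p in pts:print(np.round((np.array(p)-s['tcp_pos'])@M/.06,2).tolist())
E
python3 -c "
from h import *
units((.35,.45,.53),(.52,.2,.53),(.56,-.1,.53))
for n,u,z in(('bottle',(250,240),.1),('orangeA',(494,403),.1),('orangeB',(570,404),.1),('piston',(510,229),.038)):print(n,onz('top',(u[0]*.64,u[1]*.64),z))"
```

```text
[-4.03, -0.72, -0.15]
[-7.83, -3.98, -0.76]
[-9.74, -8.58, -1.57]
bottle [0.6291 0.2899 0.1   ]
orangeA [ 0.3069 -0.1705  0.1   ]
orangeB [ 0.3027 -0.3091  0.1   ]
piston [ 0.6563 -0.2278  0.038 ]
```

Call:
{"op": "drive_tool", "data": {
  "moves": [
    [0,[-1,-0.2,-0.05],10],
    [0,[-2,-0.4,-0.1],20],
    [0,[-3,-0.55,-0.15],30],
    [0,[-4,-0.7,-0.15],40],
    [0,[-4.8,-1.4,-0.3],50],
    [0,[-5.6,-2.1,-0.4],60],
    [0,[-6.3,-2.7,-0.5],70],
    [0,[-7,-3.3,-0.6],80],
    [0,[-7.8,-4,-0.75],90],
    [0,[-8.2,-4.9,-0.9],100],
    [0,[-8.6,-5.8,-1.1],110],
    [0,[-9,-6.7,-1.3],120],
    [0,[-9.4,-7.6,-1.4],130],
    [0,[-9.7,-8.5,-1.55],140],
    [0,[-9.7,-8.5,-1.55],150],
    [0,[-9.7,-8.5,-1.55],158],
    [0,[-9.7,-8.5,-1.55],158]
  ]
}}

```text
clock: 4.1
tcp_pos: [0.5598, -0.0933, 0.5323]
ee_rot: [-2.963, -0.192, -0.072]
ft_force: [-0.8, 0.1, -0.3]
width: 0.007
finger_force: 0.0
```

```bash
python3 -c "
from h import *
st();units((.62,-.11,.95),(.56,-.1,1.1))"
```

```text
t 4.1 q [-0.5399  0.4201  1.2553  0.97   -0.6313  2.0389 -1.0278] p [ 0.5598 -0.0933  0.5323] F [-0.7807  0.0582 -0.2573]
[[ 0.9905  0.1324  0.0367]
 [ 0.1241 -0.977   0.1737]
 [ 0.0588 -0.1675 -0.9841]]
[1.37, -0.76, -6.86]
[0.55, -1.47, -9.33]
```

Call:
{"op": "drive_tool", "data": {
  "moves": [
    [0,[0.2,-0.1,-1],0],
    [0,[0.4,-0.2,-2],0],
    [0,[0.6,-0.3,-3],0],
    [0,[0.8,-0.5,-4],0],
    [0,[1,-0.6,-5],0],
    [0,[1.2,-0.7,-6],0],
    [0,[1.4,-0.8,-7],0],
    [0,[1.4,-0.8,-7],0]
  ]
}}

```text
clock: 5.1
tcp_pos: [0.5645, -0.0796, 0.6087]
ee_rot: [-2.963, -0.178, -0.175]
ft_force: [0.3, 0.2, -0.6]
width: 0.005
finger_force: 0.0
```

```bash
python3 -c "
from h import *
st()"
```

```text
t 5.1 q [ 0.2727  0.3055 -0.1661  0.689  -0.1549  2.0589 -1.4135] p [ 0.5645 -0.0796  0.6087] F [ 0.2611  0.2361 -0.5878]
[[ 0.986   0.1284  0.1068]
 [ 0.1086 -0.9787  0.1742]
 [ 0.1269 -0.1601 -0.9789]]
```

Call:
{"op": "drive_tool", "data": {
  "moves": [
    [0,[1,-3,-20],0],
    [0,[1,-3,-20],0],
    [0,[1,-3,-20],0],
    [0,[1,-3,-20],0],
    [0,[1,-3,-20],0],
    [0,[1,-3,-20],0],
    [0,[1,-3,-20],0],
    [0,[1,-3,-20],0],
    [0,[1,-3,-20],0],
    [0,[1,-3,-20],0]
  ]
}}

```text
clock: 6.35
tcp_pos: [0.4808, -0.0155, 0.6688]
ee_rot: [-2.952, -0.166, -0.286]
ft_force: [0.3, 0.4, -0.0]
width: 0.01
finger_force: 0.0
```

```bash
python3 -c "
from h import *
st()"
```

```text
t 6.35 q [ 0.4699  0.1117 -0.4798  0.7954 -0.1464  2.0579 -1.5421] p [ 0.4808 -0.0155  0.6688] F [ 0.2744  0.3537 -0.0292]
[[ 0.9754  0.1265  0.1808]
 [ 0.0936 -0.9792  0.1802]
 [ 0.1998 -0.1588 -0.9669]]
```

Call:
{"op": "drive_tool", "data": {
  "moves": [
    [0,[14,1,-10],0],
    [0,[14,1,-10],0],
    [0,[14,1,-10],0],
    [0,[14,1,-10],0],
    [0,[14,1,-10],0],
    [0,[14,1,-10],0],
    [0,[14,1,-10],0],
    [0,[14,1,-10],0],
    [0,[14,1,-10],0],
    [0,[14,1,-10],0],
    [0,[14,1,-10],0],
    [0,[14,1,-10],0]
  ]
}}

```text
clock: 7.85
tcp_pos: [0.6776, -0.0082, 0.6382]
ee_rot: [-2.94, -0.157, -0.385]
ft_force: [-0.1, 0.7, 0.3]
width: 0.003
finger_force: 0.0
```

```bash
python3 -c "
from h import *
st()"
```

```text
t 7.85 q [ 0.0101  0.5457  0.1523  0.2893 -0.3343  2.0579 -1.528 ] p [ 0.6776 -0.0082  0.6382] F [-0.0659  0.6618  0.2629]
[[ 0.961   0.1259  0.2461]
 [ 0.0815 -0.9797  0.183 ]
 [ 0.2641 -0.1558 -0.9518]]
```

Call:
{"op": "drive_tool", "data": {
  "moves": [
    [0,[2,9,-13],0],
    [0,[2,9,-13],0],
    [0,[2,9,-13],0],
    [0,[2,9,-13],0],
    [0,[2,9,-13],0],
    [0,[2,9,-13],0],
    [0,[2,9,-13],0],
    [0,[2,9,-13],0],
    [0,[2,9,-13],0],
    [0,[2,9,-13],0],
    [0,[2,9,-13],0],
    [0,[2,9,-13],0],
    [0,[2,9,-13],0],
    [0,[2,9,-13],0]
  ]
}}

```text
clock: 9.6
tcp_pos: [0.528, -0.3079, 0.6796]
ee_rot: [-2.957, -0.128, -0.576]
ft_force: [0.9, 0.0, -0.2]
width: 0.006
finger_force: 0.0
```

```bash
python3 -c "
from h import *
st()"
```

```text
t 9.6 q [ 0.8693  0.4289 -0.6288  0.4106 -0.0063  2.0577 -1.1629] p [ 0.528  -0.3079  0.6796] F [ 0.9028  0.0382 -0.2047]
[[ 0.9237  0.1073  0.3678]
 [ 0.0591 -0.9884  0.1399]
 [ 0.3785 -0.1075 -0.9193]]
```

Call:
{"op": "drive_tool", "data": {
  "moves": [
    [0,[8,7,-12],0],
    [0,[8,7,-12],0],
    [0,[8,7,-12],0],
    [0,[8,7,-12],0],
    [0,[8,7,-12],0],
    [0,[8,7,-12],0],
    [0,[8,7,-12],0],
    [0,[8,7,-12],0],
    [0,[8,7,-12],0],
    [0,[8,7,-12],0],
    [0,[8,7,-12],0],
    [0,[8,7,-12],0],
    [0,[8,7,-12],0],
    [0,[8,7,-12],0]
  ]
}}

```text
clock: 11.35
tcp_pos: [0.5235, -0.3854, 0.6809]
ee_rot: [-2.972, -0.114, -0.672]
ft_force: [0.1, 0.1, 0.6]
width: 0.007
finger_force: 0.0
```

```bash
python3 -c "
from h import *
st()"
```

```text
t 11.35 q [ 0.7955  0.5019 -0.1212  0.283  -0.3459  2.0579 -1.0066] p [ 0.5235 -0.3854  0.6809] F [0.1369 0.0523 0.5638]
[[ 0.9004  0.0932  0.425 ]
 [ 0.0525 -0.9929  0.1065]
 [ 0.4319 -0.0736 -0.8989]]
```

Call:
{"op": "drive_tool", "data": {
  "moves": [
    [0,[3,2,-16],0],
    [0,[3,2,-16],0],
    [0,[3,2,-16],0],
    [0,[3,2,-16],0],
    [0,[3,2,-16],0],
    [0,[3,2,-16],0],
    [0,[3,2,-16],0],
    [0,[3,2,-16],0],
    [0,[3,2,-16],0],
    [0,[3,2,-16],0],
    [0,[3,2,-16],0],
    [0,[3,2,-16],0],
    [0,[3,2,-16],0],
    [0,[3,2,-16],0]
  ]
}}

```text
clock: 13.1
tcp_pos: [0.3743, -0.3446, 0.7574]
ee_rot: [-2.986, -0.092, -0.804]
ft_force: [0.4, -0.3, -0.1]
width: 0.007
finger_force: 0.0
```

```bash
python3 -c "
from h import *
st()"
```

```text
t 13.1 q [ 1.49    0.2797 -1.0201  0.5061 -0.0879  2.0579 -1.0277] p [ 0.3743 -0.3446  0.7574] F [ 0.3766 -0.3323 -0.0879]
[[ 0.8632  0.0698  0.5   ]
 [ 0.0449 -0.9971  0.0617]
 [ 0.5029 -0.0309 -0.8638]]
```

Call:
{"op": "drive_tool", "data": {
  "moves": [
    [0,[9,-7,-8],0],
    [0,[9,-7,-8],0],
    [0,[9,-7,-8],0],
    [0,[9,-7,-8],0],
    [0,[9,-7,-8],0],
    [0,[9,-7,-8],0],
    [0,[9,-7,-8],0],
    [0,[9,-7,-8],0],
    [0,[9,-7,-8],0],
    [0,[9,-7,-8],0],
    [0,[9,-7,-8],0],
    [0,[9,-7,-8],0],
    [0,[9,-7,-8],0],
    [0,[9,-7,-8],0]
  ]
}}

```text
clock: 14.85
tcp_pos: [0.4864, 0.0008, 0.846]
ee_rot: [-2.955, -0.09, -0.906]
ft_force: [0.8, 0.6, -0.4]
width: 0.005
finger_force: 0.0
```

```bash
python3 -c "
from h import *
st();units((.5,.02,.62),(.47,-.1,.48),(.42,-.2,.38),(.42,-.24,.3))"
```

```text
t 14.85 q [-0.4126  0.1323  0.5565  0.3722 -0.2269  2.0579 -1.5594] p [0.4864 0.0008 0.846 ] F [ 0.7523  0.5667 -0.448 ]
[[ 0.8268  0.0699  0.5582]
 [ 0.0409 -0.9971  0.0643]
 [ 0.5611 -0.0303 -0.8272]]
[-1.91, -0.19, 3.26]
[-3.72, 1.84, 4.79]
[-5.41, 3.5, 5.59]
[-6.18, 4.2, 6.65]
```

```bash
python3 -c "
from h import *
units((.47,-.28,.22))"
```

```text
[-6.27, 4.96, 8.18]
```

Call:
{"op": "drive_tool", "data": {
  "moves": [
    [0,[-0.5,0.4,0.7],0],
    [0,[-1,0.8,1.3],0],
    [0,[-1.5,1.2,2],0],
    [0,[-2,1.6,2.6],0],
    [0,[-2.5,2,3.3],0],
    [0,[-3,2.4,4],0],
    [0,[-3.5,2.8,4.6],0],
    [0,[-4,3.2,5.3],0],
    [0,[-4.5,3.6,5.9],0],
    [0,[-5,4,6.6],0],
    [0,[-5.5,4.4,7.2],0],
    [0,[-6,4.8,7.9],0],
    [0,[-6.3,5,8.2],0],
    [0,[-6.3,5,8.2],0]
  ]
}}

```text
clock: 16.6
tcp_pos: [0.4683, -0.2826, 0.2163]
ee_rot: [-2.955, -0.086, -0.902]
ft_force: [0.4, -0.6, 0.9]
width: 0.007
finger_force: 0.0
```

```bash
cat >> h.py <<'E'
W=calibration('wrist')
def wsnap(f):
    import cv2
    s=sense();im=snapshot('wrist');cv2.imwrite(f,cv2.resize(im[:,:,::-1],(768,576),interpolation=cv2.INTER_CUBIC))
    cv2.imwrite(f[:-4]+'_raw.png',im[:,:,::-1]);np.savez(f+'.npz',p=s['tcp_pos'],r=s['ee_rot'])
def wpose(f):
    d=np.load(f+'.npz');M=np.eye(4);M[:3,:3]=R.from_rotvec(d['r']).as_matrix();M[:3,3]=d['p'];return M@W['tool_from_camera']
def wproj(f,p):
    M=np.linalg.inv(wpose(f));q=(np.atleast_2d(p)@M[:3,:3].T+M[:3,3])*[1,-1,-1];u=q@W['mtx'].T;return (u[:,:2]/u[:,2:]+.5)*1.5-.5
def wonz(f,uv,z):
    M=wpose(f);u=(np.array(uv)+.5)/1.5-.5;d=M[:3,:3]@(np.linalg.inv(W['mtx'])@[*u,1]*[1,-1,-1]);o=M[:3,3];return o+d*(z-o[2])/d[2]
def tosw(p,pose=P):
    c,s=np.cos(pose[2]),np.sin(pose[2]);d=np.array(p)-[pose[0],pose[1],0];return 1000*np.array([c*d[0]+s*d[1],-s*d[0]+c*d[1],d[2]])
E
python3 -c "
from h import *
st();wsnap('pics/w1.png')"
```

```text
t 16.6 q [-0.4846 -0.3891  1.0535  2.1184 -0.0684  0.7619 -0.859 ] p [ 0.4683 -0.2826  0.2163] F [ 0.3583 -0.578   0.8792]
[[ 0.8281  0.0682  0.5564]
 [ 0.0386 -0.9972  0.0648]
 [ 0.5592 -0.0322 -0.8284]]
```

View pics/w1.png

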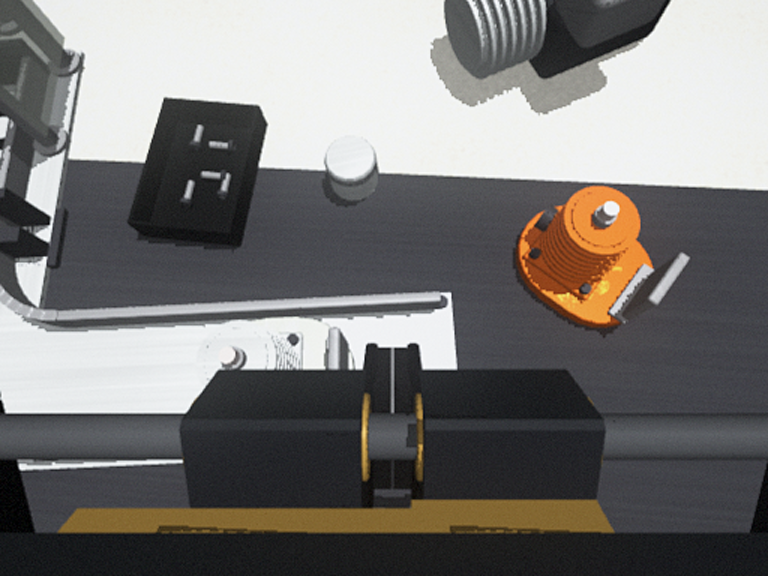

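```bash
python3 -c "
from h import *
f='pics/w1.png'
for q in[(-69,-290,32),(-69,-150,32),(-69,0,32)]:print(q,wproj(f,sw(q,P)))
for n,uv,z in(('rail end',(444,300),.032),('rail 200px inner edge',(200,313),.032),('rail 60',(60,318),.032),('deck corner',(452,292),.006),('cap',(232,354),.1),('platetop rear edge',(341,335),.07),('plate front',(331,330),.07)):print(n,tosw(wonz(f,uv,z)))
print(wproj(f,sense()['tcp_pos']))
"
```

```text
(-69, -290, 32) [[440.7869 298.6725]]
(-69, -150, 32) [[253.3801 308.7074]]
(-69, 0, 32) [[ 55.1486 319.3219]]
rail end [ -70.1533 -292.2967   32.    ]
rail 200px inner edge [ -70.1122 -109.8758   32.    ]
rail 60 [-68.1713  -3.5718  32.    ]
deck corner [ -56.6599 -301.423     6.    ]
cap [-115.2382 -158.8626  100.    ]
platetop rear edge [-100.7327 -220.0106   70.    ]
plate front [ -97.0359 -213.479    70.    ]
[[389.7954 370.4107]]
```

The picture shows the rail end at (444,300), the cylinder cap at (232,354) and the plate edge at about (341,335). They agree with the fit to within 2 mm, and the plate's rear face lies at y of about -220. Next I go behind the plate.

```bash
python3 -c "
from h import *
units(sw((-113,-262,120),P)[0],sw((-113,-262,37),P)[0],sw((-113,-235,37),P)[0])"
```

```text
[-0.45, 0.14, 1.66]
[-1.23, 0.18, 2.81]
[-1.25, -0.27, 2.81]
```

Call:
{"op": "drive_tool", "data": {
  "moves": [
    [0,[-0.2,0.15,0.8],0],
    [0,[-0.45,0.15,1.6],0],
    [0,[-0.85,0.15,2.2],0],
    [0,[-1.2,0.15,2.8],0],
    [0,[-1.2,0.15,2.8],0],
    [0,[-1.2,0.15,2.8],0]
  ]
}}

```text
clock: 17.4
tcp_pos: [0.5056, -0.2802, 0.0459]
ee_rot: [-2.953, -0.1, -0.902]
ft_force: [1.0, -1.2, 0.6]
width: 0.006
finger_force: 0.0
```

```bash
cat > path.py <<'E'
from h import *
def push():
    out=[]
    for y in range(-250,-65,20):out.append((-114,y))
    for ph in range(0,91,6):
        a=np.radians(ph);h=np.array([np.sin(a),np.cos(a)]);c=115*np.array([-np.cos(a),np.sin(a)])
        b=min(max(ph/90,0),1)
        out.append(tuple(c-51*h-[8*np.sin(a),15*np.cos(a)]))
    for x in range(-50,52,10):out.append((x,115))
    return np.array(out)
E
python3 -c "
from path import *
s=st();print('sw tcp',tosw(s['tcp_pos']))
p=push();print(len(p));print(p[8:28].round())
units(*[sw((*q,37),P)[0] for q in p[:18]])"
```

```text
t 17.4 q [-0.1055  0.3018  0.8573  2.2058 -1.2418  0.6827  0.174 ] p [ 0.5056 -0.2802  0.0459] F [ 0.9631 -1.1741  0.5679]
[[ 0.8276  0.0772  0.556 ]
 [ 0.0467 -0.9965  0.0688]
 [ 0.5594 -0.0309 -0.8283]]
sw tcp [-109.9628 -257.375    45.8581]
37
[[-114.  -90.]
 [-114.  -70.]
 [-115.  -66.]
 [-121.  -54.]
 [-125.  -41.]
 [-128.  -27.]
 [-129.  -14.]
 [-129.    0.]
 [-128.   14.]
 [-125.   28.]
 [-121.   41.]
 [-115.   54.]
 [-109.   67.]
 [-101.   78.]
 [ -92.   89.]
 [ -82.   99.]
 [ -71.  107.]
 [ -59.  115.]
 [ -50.  115.]
 [ -40.  115.]]
[-0.14, -0.12, 0.09]
[-0.16, -0.45, 0.09]
[-0.18, -0.78, 0.09]
[-0.19, -1.11, 0.09]
[-0.21, -1.45, 0.09]
[-0.22, -1.78, 0.09]
[-0.24, -2.11, 0.1]
[-0.26, -2.45, 0.1]
[-0.27, -2.78, 0.1]
[-0.29, -3.11, 0.1]
[-0.31, -3.18, 0.09]
[-0.39, -3.38, 0.04]
[-0.46, -3.59, 0.0]
[-0.51, -3.82, -0.02]
[-0.54, -4.04, -0.04]
[-0.55, -4.27, -0.04]
[-0.54, -4.51, -0.02]
[-0.52, -4.74, 0.01]
```

Call:
{"op": "drive_tool", "data": {
  "moves": [
    [0,[-0.15,-0.25,0.1],0],
    [0,[-0.15,-0.45,0.1],0],
    [0,[-0.15,-0.7,0.1],0],
    [0,[-0.2,-0.95,0.1],0],
    [0,[-0.2,-1.2,0.1],0],
    [0,[-0.2,-1.45,0.1],0],
    [0,[-0.2,-1.7,0.1],0],
    [0,[-0.2,-1.7,0.1],0]
  ]
}}

```text
clock: 18.4
tcp_pos: [0.4897, -0.1777, 0.0386]
ee_rot: [-2.952, -0.1, -0.902]
ft_force: [0.9, -0.7, -0.6]
width: 0.009
finger_force: 0.0
```

```bash
python3 -c "
from path import *
s=st();print('sw tcp',tosw(s['tcp_pos']))
p=push()
units(*[sw((*q,37),P)[0] for q in p[6:26]]);wsnap('pics/w2.png')"
```

```text
t 18.4 q [-0.2555  0.0838  0.7604  2.388  -1.1542  0.4241  0.0026] p [ 0.4897 -0.1777  0.0386] F [ 0.9193 -0.6829 -0.5825]
[[ 0.8273  0.0775  0.5564]
 [ 0.0467 -0.9965  0.0695]
 [ 0.5598 -0.0315 -0.828 ]]
sw tcp [-114.0748 -153.6794   38.5778]
[-0.03, -0.39, 0.02]
[-0.05, -0.73, 0.03]
[-0.06, -1.06, 0.03]
[-0.08, -1.39, 0.03]
[-0.1, -1.46, 0.02]
[-0.18, -1.66, -0.03]
[-0.25, -1.87, -0.07]
[-0.3, -2.1, -0.09]
[-0.33, -2.32, -0.11]
[-0.34, -2.55, -0.1]
[-0.34, -2.79, -0.09]
[-0.31, -3.02, -0.06]
[-0.26, -3.24, -0.02]
[-0.2, -3.46, 0.03]
[-0.12, -3.67, 0.09]
[-0.02, -3.87, 0.17]
[0.1, -4.05, 0.25]
[0.23, -4.22, 0.35]
[0.37, -4.37, 0.45]
[0.53, -4.51, 0.56]
```

View pics/w2.png

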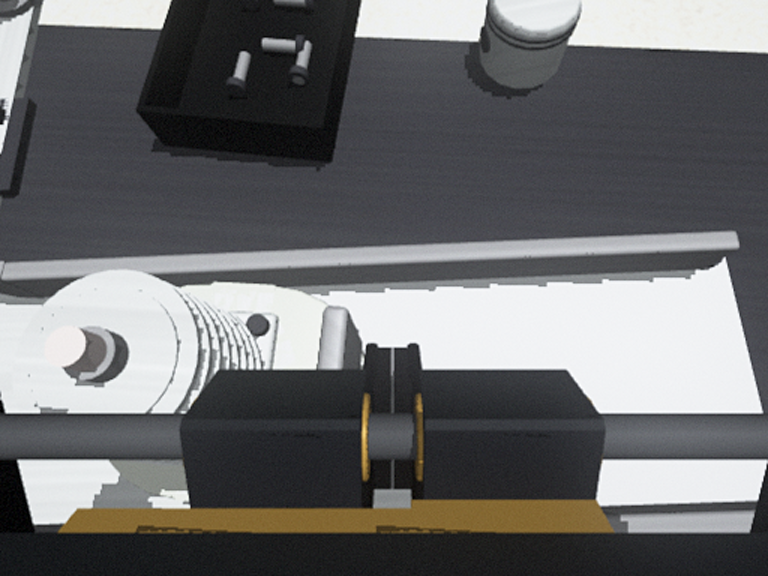

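The fingers are against the push plate (336,335), and the carrier is down between its rails. Joint 4 is near its limit, so I'll fit the kinematics to see whether the bend is reachable with this lean.

```bash
cat > kin.py <<'E'
from h import *
import itertools
Q=np.array([[-1.33758911,.33287485,-.0646789,1.46094598,.02158244,1.3498878,-.08851474],[-1.8275,.2331,.6182,.6966,-.176,2.0582,-.0215],[-1.9177,.1026,.5629,1.1242,-.0595,1.7602,-.0648],[-.5399,.4201,1.2553,.97,-.6313,2.0389,-1.0278],[.2727,.3055,-.1661,.689,-.1549,2.0589,-1.4135],[.0101,.5457,.1523,.2893,-.3343,2.0579,-1.528],[.8693,.4289,-.6288,.4106,-.0063,2.0577,-1.1629],[1.49,.2797,-1.0201,.5061,-.0879,2.0579,-1.0277],[-.4126,.1323,.5565,.3722,-.2269,2.0579,-1.5594],[-.4846,-.3891,1.0535,2.1184,-.0684,.7619,-.859],[-.1055,.3018,.8573,2.2058,-1.2418,.6827,.174],[-.2555,.0838,.7604,2.388,-1.1542,.4241,.0026]])
X=np.array([[.15805584,.60428498,.22174979],[.1225,.5333,.6587],[.1272,.5542,.5311],[.5598,-.0933,.5323],[.5645,-.0796,.6087],[.6776,-.0082,.6382],[.528,-.3079,.6796],[.3743,-.3446,.7574],[.4864,.0008,.846],[.4683,-.2826,.2163],[.5056,-.2802,.0459],[.4897,-.1777,.0386]])
Zx=np.array([[0,0,-1],[.0415,.1826,-.9823],[.0314,.166,-.9856],[.0367,.1737,-.9841],[.1068,.1742,-.9789],[.2461,.183,-.9518],[.3678,.1399,-.9193],[.5,.0617,-.8638],[.5582,.0643,-.8272],[.5564,.0648,-.8284],[.556,.0688,-.8283],[.5564,.0695,-.828]])
LO=np.array([-2.6,-.5,-1.47,.16,-1.27,.06,-2.6]);HI=np.array([2.6,2.12,1.34,2.42,4.41,2.06,2.6])
def fk(q,k,sg):
    # k: h,L1,L2,d,a1,a0(base off),e(elbow off),w(wrist off)
    r=lambda a,t:R.from_euler(a,t).as_matrix();z=np.array([0,0,1.]);x=np.array([1.,0,0])
    M=r('z',sg[0]*q[0]+k[4]);p=k[0]*z+M@(k[5]*x)
    M=M@r('y',q[1]+k[8]);M=M@r('z',sg[1]*q[2]);p=p+M@(k[1]*z+k[6]*x)
    M=M@r('y',q[3]+k[9]);p=p-M@(k[6]*x);M=M@r('z',sg[2]*q[4]+k[10]);p=p+M@(k[2]*z+k[7]*x)
    M=M@r('y',q[5]+k[11]);p=p+M@(k[3]*z-0*x);M=M@r('z',sg[3]*q[6]+k[12]);return p,M
def fit():
    best=None
    for sg in itertools.product((1,-1),repeat=3):
        sg=(*sg,1);f=lambda k:np.hstack([np.hstack([a-x,(b[:,2]-z)*.3]) for a,b,x,z in((*fk(q,k,sg),x,z) for q,x,z in zip(Q,X,Zx))])
        for a in(0,):
            r=least_squares(f,[.3,.4,.4,.2,a]+[0]*8)
            if best is None or r.cost<best[0]:best=(r.cost,r.x,sg,np.abs(f(r.x)).max())
    return best
E
python3 -c "
from kin import *
print(fit())"
```

```text
(np.float64(0.0006420026970420012), array([ 0.2686,  0.436 ,  0.492 ,  0.3532, -0.0775,  0.0051,  0.0066,
       -0.0016, -0.0053,  0.011 ,  0.01  ,  0.0092, -7.3443]), (-1, -1, -1, 1), np.float64(0.009398858650759371))
```

```bash
cat > feas.py <<'E'
from path import *
from kin import *
_,K,SG,_=fit()
def ik(p,z,q0,n=6,rng=np.random.default_rng(0)):
    best=None
    for i in range(n):
        s=q0 if i==0 else np.clip(q0+rng.normal(0,.4,7),LO+.01,HI-.01)
        def f(q):
            a,b=fk(q,K,SG);return np.hstack([(a-p)*5,b[:,2]-z,1e-4*(q-q0)])
        r=least_squares(f,s,bounds=(LO,HI))
        if best is None or r.cost<best[0]:best=(r.cost,r.x)
    q=best[1];a,b=fk(q,K,SG);return q,np.linalg.norm(a-p),np.degrees(np.arccos(min(1,b[:,2]@z)))
E
python3 - <<'E'
from feas import *
s=sense();q=s['joint_pos'];M=R.from_rotvec(s['ee_rot']).as_matrix();p=push()
for th in(34,25,15):
  a=np.radians(th);z=np.array([np.sin(a)*np.cos(.115),np.sin(a)*np.sin(.115),-np.cos(a)]);qq=q
  for h in(37,60):
    qq=q;print('lean',th,'h',h)
    for i in(6,10,13,15,17,20,23,25,30,36):
      qq,e,d=ik(sw((*p[i],h),P)[0],z,qq);print(p[i].round(),'err mm %.1f deg %.1f'%(e*1e3,d),qq.round(2))
E
```

```text
lean 34 h 37
[-114. -130.] err mm 0.0 deg 0.0 [-0.27  0.04  0.75  2.41 -1.09  0.41  0.  ]
[-115.  -66.] err mm 7.9 deg 3.9 [-1.03 -0.07  1.34  2.42 -0.67  0.33  0.  ]
[-128.  -27.] err mm 14.6 deg 7.3 [-1.18 -0.26  1.34  2.42  0.11  0.34  0.  ]
[-129.    0.] err mm 17.1 deg 8.6 [-1.3  -0.37  1.34  2.42  0.52  0.4   0.01]
[-125.   28.] err mm 17.7 deg 9.0 [-1.42 -0.42  1.34  2.42  0.74  0.46  0.01]
[-109.   67.] err mm 15.1 deg 7.6 [-1.55 -0.32  1.34  2.42  0.8   0.41  0.  ]
[-82.  99.] err mm 8.7 deg 4.3 [-1.61 -0.12  1.34  2.42  0.63  0.25  0.  ]
[-59. 115.] err mm 2.8 deg 1.3 [-1.62  0.03  1.34  2.42  0.22  0.13  0.  ]
[-10. 115.] err mm 0.0 deg 0.0 [-1.09  0.15  0.83  2.34 -0.41  0.11  0.  ]
[ 50. 115.] err mm 0.0 deg 0.0 [-0.88  0.27  0.64  2.19 -0.64  0.15  0.  ]
lean 34 h 60
[-114. -130.] err mm 0.0 deg 0.0 [-0.26 -0.04  0.73  2.4  -0.88  0.41  0.  ]
[-115.  -66.] err mm 6.3 deg 3.1 [-1.13 -0.46  1.34  2.42  0.55  0.36  0.  ]
[-128.  -27.] err mm 13.0 deg 6.5 [-1.19 -0.5   1.28  2.42  0.65  0.46  0.  ]
[-129.    0.] err mm 15.5 deg 7.8 [-1.25 -0.5   1.25  2.42  0.71  0.51  0.  
[... 2857 characters left out ...]
3   0.68  0.  ]
[-115.  -66.] err mm 0.0 deg 0.0 [-0.52  0.01  0.71  2.23 -0.16  0.64  0.  ]
[-128.  -27.] err mm 0.0 deg 0.0 [-0.56 -0.06  0.65  2.29 -0.05  0.63  0.  ]
[-129.    0.] err mm 0.0 deg 0.0 [-0.59 -0.08  0.61  2.31  0.    0.63  0.  ]
[-125.   28.] err mm 0.0 deg 0.0 [-0.63 -0.08  0.57  2.31  0.03  0.62  0.  ]
[-109.   67.] err mm 0.0 deg 0.0 [-0.68 -0.04  0.52  2.28  0.03  0.62  0.  ]
[-82.  99.] err mm 0.0 deg 0.0 [-0.71  0.03  0.48  2.22  0.01  0.62  0.  ]
[-59. 115.] err mm 0.0 deg 0.0 [-0.72  0.09  0.46  2.16 -0.02  0.62  0.  ]
[-10. 115.] err mm 0.0 deg 0.0 [-0.69  0.2   0.45  2.05 -0.1   0.64  0.  ]
[ 50. 115.] err mm 0.0 deg 0.0 [-0.64  0.33  0.43  1.89 -0.18  0.68  0.  ]
```

With a 34° lean the bend lies just inside the near limit of reach, while 22–25° is reachable. I'll back off upward, ease the lean down by pulling inward, and recheck.

Call:
{"op": "drive_tool", "data": {
  "moves": [
    [0,[0.3,0.2,-0.4],0],
    [0,[0.9,0.2,-1.35],0],
    [0,[0,0,-2],0],
    [0,[-1,-0.1,-2.6],0],
    [0,[-2,-0.2,-3.2],0],
    [0,[-3,-0.3,-4],0],
    [0,[-4,-0.4,-4.6],0],
    [0,[-5,-0.5,-5.2],0]
  ]
}}

```text
clock: 19.45
tcp_pos: [0.3899, -0.1978, 0.1633]
ee_rot: [-2.95, -0.106, -0.947]
ft_force: [-0.1, -0.9, -0.1]
width: 0.009
finger_force: 0.0
```

```bash
python3 -c "
from h import *
st()"
```

```text
t 19.45 q [ 0.7621 -0.331  -0.0467  2.3979 -0.7012  0.7484 -0.338 ] p [ 0.3899 -0.1978  0.1633] F [-0.0664 -0.941  -0.075 ]
[[ 0.8113  0.0777  0.5795]
 [ 0.0523 -0.9968  0.0604]
 [ 0.5823 -0.0187 -0.8127]]
```

Call:
{"op": "drive_tool", "data": {
  "moves": [
    [0,[0.5,-0.9,0.1],0],
    [0,[1,-1.8,0.3],0],
    [0,[1.4,-2.6,0.4],0],
    [0,[0.4,-2.7,-0.4],0],
    [0,[-0.6,-2.8,-1.2],0],
    [0,[-1.6,-2.9,-2],0],
    [0,[-2.6,-3,-2.7],0],
    [0,[-3.6,-3.1,-3.4],0],
    [0,[-4.5,-3.2,-4],0],
    [0,[-5.4,-3.3,-4.6],0],
    [0,[-6.3,-3.4,-5.2],0],
    [0,[-7.2,-3.4,-5.8],0]
  ]
}}

```text
clock: 20.95
tcp_pos: [0.3052, -0.1853, 0.1857]
ee_rot: [-2.912, -0.118, -0.906]
ft_force: [-0.4, 0.1, -0.4]
width: -0.001
finger_force: 0.0
```

```bash
python3 -c "
from h import *
st()"
```

```text
t 20.95 q [ 1.5555 -0.4989 -0.4689  2.4151 -0.8955  1.1727 -0.0044] p [ 0.3052 -0.1853  0.1857] F [-0.4158  0.0868 -0.3552]
[[ 0.8211  0.1003  0.5619]
 [ 0.0473 -0.993   0.108 ]
 [ 0.5688 -0.0621 -0.8201]]
```

```bash
cat > sim.py <<'E'
from kin import *
RV=np.array([[-.4007,-3.1158,.0022],[.403,3.084,.293],[.401,3.095,.265],[-2.963,-.192,-.072],[-2.963,-.178,-.175],[-2.94,-.157,-.385],[-2.957,-.128,-.576],[-2.986,-.092,-.804],[-2.955,-.09,-.906],[-2.955,-.086,-.902],[-2.953,-.1,-.902],[-2.952,-.1,-.902]])
SG=(-1,-1,-1,-1)
def fullfit():
    RM=R.from_rotvec(RV).as_matrix()
    best=None
    for s7 in(1,-1):
        sg=(-1,-1,-1,s7)
        f=lambda k:np.hstack([np.hstack([a-x,((b-m)*.3).ravel()]) for a,b,x,m in((*fk(q,k,sg),x,m) for q,x,m in zip(Q,X,RM))])
        for g in(0,1.57,3.14,-1.57):
            r=least_squares(f,[.27,.436,.492,.353]+[0]*8+[g])
            if best is None or r.cost<best[0]:best=(r.cost,r.x,sg,np.abs(f(r.x)).max())
    return best
_c,KK,SG,_m=fullfit()
def solve(p,M,q0,w):
    def f(q):
        a,b=fk(q,KK,SG);return np.hstack([a-p,w*R.from_matrix(M.T@b).as_rotvec(),1e-3*(q-q0)])
    return least_squares(f,np.clip(q0,LO+1e-3,HI-1e-3),bounds=(LO,HI)).x
def call(q,p0,M0,rows,w):
    tp=p0.copy()
    for r in rows:
        t=p0+M0@(np.array(r)*.06);d=t-tp;n=np.linalg.norm(d);tp=tp+d*min(1,.0625/max(n,1e-9));q=solve(tp,M0,q,w)
    return (q,*fk(q,KK,SG))
E
python3 - <<'E'
from sim import *
print(_c,_m,SG,KK)
T=[(6,None,[[8,7,-12]]*14,'-> [.5235 -.3854 .681] lean .425 .1065'),(7,None,[[9,-7,-8]]*14,'-> .4864 .0008 .846 lean .558 .064'),(5,None,[[2,9,-13]]*14,'-> .528 -.308 .68 lean .368 .14')]
for w in(.3,.6,1,1.5):
    for i,_,rows,s in T:
        q,p,M=call(Q[i],X[i],R.from_rotvec(RV[i]).as_matrix(),rows,w);print(w,p,M[:,2],q,s)
E
```

```text
Traceback (most recent call last):
NameError: name '_c' is not defined
```

```bash
sed -i 's/_c,KK,SG,_m=/FC,KK,SG,FM=/' sim.py
python3 - <<'E'
from sim import *
print(FC,FM,SG,KK)
T=[(6,None,[[8,7,-12]]*14,'-> [.5235 -.3854 .681] lean .425 .1065'),(7,None,[[9,-7,-8]]*14,'-> .4864 .0008 .846 lean .558 .064'),(5,None,[[2,9,-13]]*14,'-> .528 -.308 .68 lean .368 .14')]
for w in(.3,.6,1,1.5):
    for i,_,rows,s in T:
        q,p,M=call(Q[i],X[i],R.from_rotvec(RV[i]).as_matrix(),rows,w);print(w,p,M[:,2],q,s)
E
```

```text
0.0009220496365401228 0.010153545541266783 (-1, -1, -1, -1) [ 0.2655  0.4354  0.4928  0.3495 -0.0736  0.0042  0.0072 -0.0004 -0.0041
  0.0081  0.0083  0.0106  1.5028]
0.3 [ 0.6035 -0.5706  1.0626] [ 0.8912 -0.4506  0.053 ] [ 0.914   0.4893 -0.2014  0.16   -0.4198  0.9377 -1.0208] -> [.5235 -.3854 .681] lean .425 .1065
0.3 [0.5202 0.0628 1.1823] [0.9925 0.1211 0.0182] [-0.19    0.1003 -0.0027  0.16    0.0058  1.2777 -1.6983] -> .4864 .0008 .846 lean .558 .064
0.3 [ 0.5822 -0.4904  0.9968] [ 0.9128 -0.3422 -0.223 ] [ 0.9084  0.4242 -0.1599  0.16   -0.4567  1.2899 -1.0525] -> .528 -.308 .68 lean .368 .14
0.6 [ 0.5428 -0.4666  0.8472] [ 0.7833 -0.1733 -0.597 ] [ 0.9413  0.4649 -0.1753  0.16   -0.4422  1.699  -1.0242] -> [.5235 -.3854 .681] lean .425 .1065
0.6 [0.4736 0.0573 0.9746] [ 0.8172  0.1002 -0.5675] [-0.1902  0.1165 -0.0029  0.16    0.0063  1.8833 -1.6983] -> .4864 .0008 .846 lean .558 .064
0.6 [ 0.5018 -0.3908  0.7918] [ 0.6231 -0.0393 -0.7812] [ 0.8796  0.4459 -0.1636  0.16   -0.4039  1.9757 -1.0527] -> .528 -.308 .68 lean .368 .14
1 [ 0.4854 -0.4054  0.7505] [ 0.5475  0.0239 -0.8365] [ 0.9092  0.4913 -0.188   0.16   -0.3897  2.0581 -1.0229] -> [.5235 -.3854 .681] lean .425 .1065
1 [0.4703 0.057  0.8987] [ 0.6586  0.0809 -0.7481] [-0.191   0.1676 -0.004   0.1739  0.0082  2.06   -1.6985] -> .4864 .0008 .846 lean .558 .064
1 [ 0.5068 -0.3682  0.7112] [ 0.4474  0.0739 -0.8913] [ 0.9316  0.4772 -0.6359  0.2853  0.0074  2.06   -1.0884] -> .528 -.308 .68 lean .368 .14
1.5 [ 0.5061 -0.4004  0.7069] [ 0.4731  0.0743 -0.8779] [ 0.9456  0.5286 -0.6347  0.2229  0.0078  2.06   -1.0592] -> [.5235 -.3854 .681] lean .425 .1065
1.5 [0.478  0.0579 0.8618] [ 0.5841  0.0719 -0.8085] [-0.1898  0.144  -0.0055  0.2938  0.0085  2.06   -1.6985] -> .4864 .0008 .846 lean .558 .064
1.5 [ 0.508  -0.3547  0.6656] [ 0.3515  0.1283 -0.9274] [ 0.9609  0.46   -0.6628  0.423   0.0079  2.06   -1.0886] -> .528 -.308 .68 lean .368 .14
```

```bash
cat > search.py <<'E'
from sim import *
from path import push
pts=np.array([sw((*p,40),P)[0] for p in push()])[8:30]
def score(z):return np.linalg.norm(pts-.35*z-[0,0,.266],axis=1).min()
E
cat > run.py <<'E'
from search import *
import sys
s=sense();q0=s['joint_pos'];p0=s['tcp_pos'];M0=R.from_rotvec(s['ee_rot']).as_matrix()
print('now',score(M0[:,2]),M0[:,2])
rng=np.random.default_rng(int(sys.argv[1]));out=[]
for i in range(70):
    rad=rng.uniform(.35,.8);az=rng.uniform(-1.2,1.6);z=rng.uniform(.2,.7)
    a=np.array([rad*np.cos(az),rad*np.sin(az),z]);d=rng.normal(size=3);d/=np.linalg.norm(d)
    n=np.linalg.norm(a-p0);k=int(np.ceil(n/.0625));q=q0
    for j in range(1,k+1):
        q=solve(p0+(a-p0)*j/k,M0,q,1.6)
    for j in range(1,11):q=solve(a+d*.0625*j,M0,q,1.6)
    p,M=fk(q,KK,SG)
    if p[2]>.18:out.append((score(M[:,2]),k,a,d,p,M[:,2],q))
out.sort(key=lambda t:-t[0])
for o in out[:5]:print(*o)
E
for i in 1 2 3 4;do timeout 300 python3 run.py $i & done; wait
```

```text
this script no longer has the robot
this script no longer has the robot
this script no longer has the robot
now 0.2709955479002967 [ 0.5619  0.108  -0.8201]
0.2869954107657552 13 [0.0634 0.5768 0.2721] [-0.7906  0.5492  0.2708] [0.0609 0.5412 0.644 ] [ 0.5252  0.1488 -0.8379] [ 0.3715 -0.5    -1.47    0.8989 -0.0775  1.8598 -2.6   ]
0.2859793353025264 11 [0.229  0.4274 0.4333] [-0.3272 -0.7552 -0.568 ] [0.3367 0.2493 0.181 ] [ 0.5211  0.0734 -0.8503] [-0.6299 -0.5    -0.3285  2.42    0.2994  0.7843 -2.6   ]
0.28481962796956467 6 [0.5126 0.07   0.2638] [-0.8216  0.5636  0.0854] [0.222  0.4485 0.4186] [ 0.5268  0.1108 -0.8427] [-0.1812 -0.5    -0.957   1.743   0.0287  1.3004 -2.6   ]
0.28052722635755634 9 [0.2899 0.2018 0.56  ] [-0.909   0.1638 -0.3832] [0.0156 0.3588 0.6929] [ 0.5357  0.0842 -0.8402] [-0.2427 -0.5    -0.9646  1.0393  0.0771  2.0492 -2.6   ]
0.27898295942275547 13 [0.5436 0.4703 0.5935] [-0.678   0.6063 -0.4155] [0.2512 0.7937 0.3474] [ 0.5427  0.1206 -0.8312] [-2.0994  0.9286  1.34    0.9163 -0.4607  1.3968 -2.6   ]Exception ignored in: <_io.TextIOWrapper mode='rw' encoding='UTF-8'>
Traceback (most recent call last):
BrokenPipeError: [Errno 32] Broken pipe
Exception ignored in: <_io.TextIOWrapper mode='rw' encoding='UTF-8'>
Traceback (most recent call last):
BrokenPipeError: [Errno 32] Broken pipe
Exception ignored in: <_io.TextIOWrapper mode='rw' encoding='UTF-8'>
Traceback (most recent call last):
BrokenPipeError: [Errno 32] Broken pipe
```

```bash
nproc
cat > run2.py <<'E'
from search import *
import sys
from multiprocessing import Pool
s=sense();q0=s['joint_pos'];p0=s['tcp_pos'];M0=R.from_rotvec(s['ee_rot']).as_matrix()
def one(seed):
    rng=np.random.default_rng(seed)
    rad=rng.uniform(.42,.7);az=rng.uniform(-.9,.6);z=rng.uniform(.2,.5)
    a=np.array([rad*np.cos(az),rad*np.sin(az),z]);d=rng.normal(size=3);d/=np.linalg.norm(d);d*=rng.choice([0,.03,.0625])
    n=np.linalg.norm(a-p0);k=int(np.ceil(n/.0625));q=q0;T=rng.choice([-1,1])*rng.uniform(0,270);N=int(max(k+8,abs(T)/10.7))
    for j in range(1,N+1):
        t=a+d*(j-k) if j>k else p0+(a-p0)*j/k
        ang=np.sign(T)*min(abs(T),10.7*j)
        q=solve(t,M0@R.from_euler('z',ang,degrees=True).as_matrix(),q,1.6)
    p,M=fk(q,KK,SG);return (score(M[:,2]) if p[2]>.16 else 0,N,round(T),a,d,p,M[:,2],q)
with Pool() as pool:out=pool.map(one,range(int(sys.argv[1])),chunksize=4)
out.sort(key=lambda t:-t[0])
for o in out[:7]:print(*o)
E
OMP_NUM_THREADS=1 timeout 250 python3 run2.py 240
```

```text
4
0.29169231604987633 18 -195 [ 0.6091 -0.2096  0.3275] [-0.052   0.0291 -0.0188] [ 0.4032 -0.0932  0.1902] [ 0.5121  0.1406 -0.8474] [ 0.3869 -0.5     0.0829  2.42   -0.4637  0.858   2.6   ]
0.2832598654330366 23 -250 [ 0.4959 -0.284   0.3843] [-0.028   0.0106 -0.0025] [0.4527 0.0346 0.1882] [ 0.5287  0.0844 -0.8446] [-0.3563 -0.5     0.2099  2.42    0.0966  0.6349  2.6   ]
0.27743763866088167 12 -103 [ 0.4297 -0.0608  0.3558] [-0.0175  0.0065 -0.0235] [ 0.4276 -0.0783  0.1971] [ 0.5464  0.1183 -0.8291] [ 0.3958 -0.5    -0.0014  2.42   -0.5037  0.793   0.9885]
0.27686101199063634 20 220 [ 0.3646 -0.2418  0.2898] [-0.0126 -0.0447  0.0419] [-0.1733 -0.492   0.306 ] [ 0.544   0.0671 -0.8364] [ 1.2435  0.6681  1.34    1.4243 -0.8797  2.06   -2.6   ]
0.2764729833094883 18 198 [ 0.2876 -0.3575  0.2292] [-0.0623 -0.0033  0.0045] [-0.5495 -0.3719  0.2193] [ 0.547   0.0966 -0.8316] [ 2.6     0.9137 -0.0865  0.7055 -0.142   2.06   -2.3556]
0.27510708354440533 13 -96 [ 0.4066 -0.3492  0.3542] [-0.0138  0.0526  0.0308] [0.3722 0.097  0.663 ] [ 0.5511  0.1045 -0.8279] [-0.3984 -0.5     0.      1.4224  0.0853  1.6134 -0.181 ]
0.2736678835294181 16 -101 [0.4276 0.2807 0.2956] [-0.0045 -0.0296 -0.0024] [0.4758 0.0469 0.2582] [ 0.5551  0.1086 -0.8246] [-0.1054 -0.5    -0.0001  2.2946 -0.1251  0.7418  0.2373]
```

```bash
cat > grid.py <<'E'
from search import *
for lx in(.56,.5,.45,.4,.35):
    print(lx,[(ly,round(score(np.array([lx,ly,-np.sqrt(1-lx*lx-ly*ly)])),3)) for ly in(-.3,-.15,0,.1,.2,.3,.4)])
# repeated stable inward pulls
s=sense();q=s['joint_pos'];p=s['tcp_pos'];M=R.from_rotvec(s['ee_rot']).as_matrix()
for st_ in((.5,.05,.2),(.5,.0,.35)):
    qq=q;a=np.array(st_)
    for j in range(1,8):qq=solve(p+(a-p)*j/7,M,qq,1.6)
    pp,MM=fk(qq,KK,SG);print('at',pp,MM[:,2],qq)
    for c in range(5):
        w=pp-.35*MM[:,2];u=w-[0,0,.266];u[2]*=.5;u/=np.linalg.norm(u);base=pp
        for j in range(1,8):qq=solve(base-u*.0625*j,MM,qq,1.6)
        pp,MM=fk(qq,KK,SG);print(c,u,pp,MM[:,2],score(MM[:,2]),qq)
E
OMP_NUM_THREADS=2 python3 grid.py
```

```text
0.56 [(-0.3, np.float64(0.274)), (-0.15, np.float64(0.269)), (0, np.float64(0.269)), (0.1, np.float64(0.271)), (0.2, np.float64(0.276)), (0.3, np.float64(0.283)), (0.4, np.float64(0.292))]
0.5 [(-0.3, np.float64(0.297)), (-0.15, np.float64(0.293)), (0, np.float64(0.293)), (0.1, np.float64(0.295)), (0.2, np.float64(0.299)), (0.3, np.float64(0.305)), (0.4, np.float64(0.313))]
0.45 [(-0.3, np.float64(0.316)), (-0.15, np.float64(0.312)), (0, np.float64(0.312)), (0.1, np.float64(0.314)), (0.2, np.float64(0.318)), (0.3, np.float64(0.324)), (0.4, np.float64(0.331))]
0.4 [(-0.3, np.float64(0.334)), (-0.15, np.float64(0.331)), (0, np.float64(0.331)), (0.1, np.float64(0.333)), (0.2, np.float64(0.337)), (0.3, np.float64(0.342)), (0.4, np.float64(0.349))]
0.35 [(-0.3, np.float64(0.353)), (-0.15, np.float64(0.35)), (0, np.float64(0.35)), (0.1, np.float64(0.352)), (0.2, np.float64(0.355)), (0.3, np.float64(0.36)), (0.4, np.float64(0.367))]
at [0.5  0.05 0.2 ] [ 0.5619  0.108  -0.8201] [ 0.1457 -0.3921 -0.2181  2.3483 -0.3307  0.5829 -1.3402]
0 [0.9389 0.0377 0.3421] [-0.0977  0.0276  0.1539] [ 0.5
[... 893 characters left out ...]
.8106] 0.26574349310917333 [ 2.6    -0.5     0.3277  2.42    0.1438  1.8139  1.3454]
1 [-0.9297 -0.0557  0.364 ] [0.5143 0.0564 0.0986] [ 0.5549  0.1081 -0.8248] 0.27373039576971064 [ 1.1736 -0.5    -1.1779  2.42   -1.1952  0.5841 -0.6447]
2 [0.9809 0.057  0.1859] [-0.1288  0.0205  0.0775] [ 0.5708  0.1071 -0.814 ] 0.26747020230360496 [ 1.5638 -0.5     1.34    2.42    0.3961  1.5104  1.0697]
3 [-0.9881 -0.051   0.1449] [0.5168 0.055  0.0798] [ 0.5465  0.1063 -0.8307] 0.27697991411943135 [ 1.2768 -0.5    -1.2878  2.42   -1.27    0.5728 -0.5792]
4 [0.9859 0.054  0.1583] [0.3062 0.2919 0.1453] [ 0.5113  0.076  -0.8561] 0.2898870255613326 [-0.3192 -0.5    -0.7403  2.42    0.1025  0.7121 -2.6   ]
```

```bash
cat > run3.py <<'E'
from search import *
import sys
from multiprocessing import Pool
s=sense();q0=s['joint_pos'];p0=s['tcp_pos'];M0=R.from_rotvec(s['ee_rot']).as_matrix()
def one(seed):
    rng=np.random.default_rng(seed)
    rad=rng.uniform(.3,.65);az=rng.uniform(-2.7,-1.7);z=rng.uniform(.3,.6)
    a=np.array([rad*np.cos(az),rad*np.sin(az),z]);az2=az+rng.normal(0,.6);h=rng.uniform(-.6,.8);d=np.array([np.cos(az2)*h,np.sin(az2)*h,1]);d*=.0625/np.linalg.norm(d)
    m=.5*(p0+a);m[:2]*=.45/max(.1,np.linalg.norm(m[:2]));m[2]=.45
    pts_=[];
    for u,v in((p0,m),(m,a)):
        k=int(np.ceil(np.linalg.norm(v-u)/.0625));pts_+=[u+(v-u)*j/k for j in range(1,k+1)]
    q=q0;n=len(pts_);pts_+=[a+d*j for j in range(1,13)]
    for t in pts_:q=solve(t,M0,q,1.6)
    p,M=fk(q,KK,SG);return (score(M[:,2]) if p[2]>.16 else 0,n,a,d/.0625,p,M[:,2],q)
with Pool() as pool:out=pool.map(one,range(int(sys.argv[1])),chunksize=4)
out.sort(key=lambda t:-t[0])
for o in out[:7]:print(*o)
E
OMP_NUM_THREADS=1 timeout 250 python3 run3.py 100
```

```text
0.3119702026182833 16 [-0.5346 -0.2571  0.3694] [-0.3151  0.1993  0.9279] [-0.4913 -0.0048  0.3818] [ 0.4578  0.1254 -0.8802] [ 2.6     0.3986  0.5705  1.1909 -0.0263  2.06    1.7023]
0.3111960421577288 16 [-0.5379 -0.3004  0.5018] [-0.3281  0.0243  0.9443] [-0.4299 -0.2734  0.3971] [ 0.4541  0.0395 -0.8901] [ 2.6     0.3624  0.0201  1.1439 -0.1842  2.06    1.0672]
0.3060550042636759 16 [-0.3689 -0.1868  0.3164] [-0.4994  0.1447  0.8542] [-0.492   0.0146  0.3766] [ 0.4735  0.1284 -0.8714] [ 2.6     0.4206  0.6205  1.1914 -0.0259  2.06    1.7546]
0.30420337052123186 17 [-0.4998 -0.2476  0.311 ] [-0.2077  0.0552  0.9766] [-0.4248 -0.1921  0.3845] [ 0.4742  0.0728 -0.8774] [ 2.6     0.2993  0.1524  1.2635 -0.1285  2.06    1.2319]
0.30094283319509463 17 [-0.4673 -0.2465  0.306 ] [-0.2163  0.013   0.9762] [-0.397  -0.2495  0.3933] [ 0.482   0.0593 -0.8742] [ 2.6     0.2909  0.0293  1.2555 -0.1737  2.06    1.0875]
0.29977762657890317 15 [-0.3962 -0.3731  0.3364] [-0.5723 -0.0609  0.8178] [-0.4528 -0.3575  0.3673] [ 0.4836  0.0381 -0.8745] [ 2.6     0.5418 -0.1231  0.9684 -0.1926  2.06    0.922 ]
0.2889203340516924 13 [-0.2167 -0.3096  0.3239] [-0.1836  0.3914  0.9017] [-0.3291  0.252   0.4831] [ 0.5224  0.1662 -0.8363] [2.4034 0.3142 1.34   1.3    0.2195 2.06   2.3902]
```

```bash
cat > m.py <<'E'
from search import *
for n,uv in(('table far edge',(330,180)),('table far-left corner',(215,170)),('counter front edge low-left',(247,108)),('counter right front',(510,108)),('counter top far',(380,68))):
    o,d=ray('scene',(uv[0]*.64,uv[1]*.64));print(n,'z0',o+d*(-o[2]/d[2]),'x=-.8',o+d*((-.8-o[0])/d[0]),'x=-1.2',o+d*((-1.2-o[0])/d[0]))
s=sense();q=s['joint_pos'];p=s['tcp_pos'];M=R.from_rotvec(s['ee_rot']).as_matrix()
for wps in([(.1,-.45,.42),(-.33,-.4,.45),(-.5,-.38,1.2)],[(.1,-.45,.42),(-.33,-.4,.45),(-.75,-.4,1.1)],[(.1,-.45,.42),(-.25,-.5,.45),(-.3,-.6,1.2)]):
    qq=q;u=p;n=0
    for v in map(np.array,wps):
        k=int(np.ceil(np.linalg.norm(v-u)/.0625));n+=k
        for j in range(1,k+1):qq=solve(u+(v-u)*j/k,M,qq,1.6)
        pp,MM=fk(qq,KK,SG);print(n,v,pp,MM[:,2],MM[:,1],qq);u=v
    print((np.array(wps)-p)@M/.06)
E
python3 m.py
```

```text
table far edge z0 [-0.2214 -0.3895  0.    ] x=-.8 [-0.8   -0.601 -0.253] x=-1.2 [-1.2    -0.7471 -0.4279]
table far-left corner z0 [-0.2287 -0.7739  0.    ] x=-.8 [-0.8    -1.1284 -0.2486] x=-1.2 [-1.2    -1.3766 -0.4226]
counter front edge low-left z0 [-0.8983 -0.9794  0.    ] x=-.8 [-0.8    -0.9279  0.0296] x=-1.2 [-1.2    -1.1373 -0.0907]
counter right front z0 [-1.1049  0.1102  0.    ] x=-.8 [-0.8     0.1159  0.0837] x=-1.2 [-1.2     0.1084 -0.0261]
counter top far z0 [-1.7409 -0.6081  0.    ] x=-.8 [-0.8    -0.3696  0.2036] x=-1.2 [-1.2    -0.471   0.1171]
7 [ 0.1  -0.45  0.42] [ 0.1  -0.45  0.42] [ 0.5619  0.108  -0.8201] [ 0.1003 -0.993  -0.0621] [ 1.5341 -0.0119  0.157   1.5824 -0.563   1.7729  0.1451]
14 [-0.33 -0.4   0.45] [-0.3031 -0.4026  0.3974] [ 0.5575  0.1009 -0.824 ] [ 0.0964 -0.9937 -0.0564] [ 2.6     0.3982 -0.3707  1.1666 -0.2422  2.06    0.6676]
27 [-0.5  -0.38  1.2 ] [-0.0306 -0.5177  0.6338] [ 0.597  -0.0024 -0.8023] [ 0.0351 -0.999   0.0291] [ 2.6     0.5572 -1.47    0.7913 -0.058   2.06   -0.3514]
[[ -0.7958   3.7951  -5.6005]
 [ -6.3564   2.2179  -9.9477]
 [
[... 447 characters left out ...]
    0.4406 -0.2603  1.0277 -0.2306  2.06    0.7595]
[[ -0.7958   3.7951  -5.6005]
 [ -6.3564   2.2179  -9.9477]
 [ -5.9417   0.8433 -22.7656]]
7 [ 0.1  -0.45  0.42] [ 0.1  -0.45  0.42] [ 0.5619  0.108  -0.8201] [ 0.1003 -0.993  -0.0621] [ 1.5341 -0.0119  0.157   1.5824 -0.563   1.7729  0.1451]
13 [-0.25 -0.5   0.45] [-0.2391 -0.499   0.4332] [ 0.5612  0.1049 -0.821 ] [ 0.0986 -0.9933 -0.0596] [ 2.6     0.5395 -0.7437  0.9863 -0.167   2.06    0.3256]
26 [-0.3 -0.6  1.2] [ 0.0103 -0.4979  0.6582] [ 0.6024  0.0082 -0.7981] [ 0.0408 -0.999   0.0206] [ 2.6     0.4956 -1.47    0.8006 -0.1366  2.06   -0.4053]
[[ -0.7958   3.7951  -5.6005]
 [ -5.3405   4.0067  -9.3785]
 [  1.0067   4.8019 -20.2781]]
```

Call:
{"op": "drive_tool", "data": {
  "moves": [
    [0,[-0.1,0.6,-0.8],0],
    [0,[-0.2,1.2,-1.6],0],
    [0,[-0.35,1.8,-2.5],0],
    [0,[-0.5,2.4,-3.4],0],
    [0,[-0.6,3,-4.2],0],
    [0,[-0.8,3.8,-5.2],0],
    [0,[-1.4,3.6,-5.9],0],
    [0,[-2.1,3.2,-6.5],0],
    [0,[-2.8,2.8,-7.1],0],
    [0,[-3.5,2.5,-7.7],0],
    [0,[-4.2,2.2,-8.3],0],
    [0,[-4.9,1.9,-8.9],0],
    [0,[-5.6,1.5,-9.5],0],
    [0,[-6.3,1.2,-10.1],0],
    [0,[-7,0.9,-10.8],0],
    [0,[-7.7,0.6,-11.5],0],
    [0,[-8.4,0.3,-12.2],0],
    [0,[-8.7,0.2,-12.4],0],
    [0,[-8.7,0.2,-12.4],0]
  ]
}}

```text
clock: 23.32
tcp_pos: [-0.4216, -0.3118, 0.3587]
ee_rot: [-2.973, -0.103, -0.835]
ft_force: [0.4, 0.8, -0.3]
width: 0.003
finger_force: 0.0
```

Run:
```python
from search import *
s=st();q=s['joint_pos'];p=s['tcp_pos'];M=R.from_rotvec(s['ee_rot']).as_matrix();print(score(M[:,2]))
for d in((-.33,.02,.94),(-.6,.1,.8),(-.33,-.2,.92),(-.8,0,.6)):
    d=np.array(d)/np.linalg.norm(d);qq=q
    for j in range(1,13):
        qq=solve(p+d*.0625*j,M,qq,1.6)
        if j in(6,9,12):pp,MM=fk(qq,KK,SG);print(d,j,pp,MM[:,2],score(MM[:,2]),qq[0],(d*.0625*j)@M/.06)
```

```text
t 23.32 q [ 2.5993  0.4618 -0.0488  1.1104 -0.2418  2.0583  0.9884] p [-0.4216 -0.3118  0.3587] F [ 0.3783  0.8087 -0.2979]
[[ 0.8517  0.0782  0.5182]
 [ 0.0503 -0.9964  0.0678]
 [ 0.5216 -0.0317 -0.8526]]
0.28700354513766485
[-0.3312  0.0201  0.9434] 6 [-0.4047 -0.308   0.3981] [ 0.4784  0.0368 -0.8774] 0.30176979171496515 2.5999999999999996 [ 1.319  -0.4736 -6.0909]
[-0.3312  0.0201  0.9434] 9 [-0.4021 -0.3128  0.4125] [ 0.4581  0.0196 -0.8887] 0.3092140419846716 2.5999999999762493 [ 1.9785 -0.7104 -9.1363]
[-0.3312  0.0201  0.9434] 12 [-0.4004 -0.3204  0.4268] [ 0.438  0.001 -0.899] 0.3166390784529228 2.599999999877609 [  2.638   -0.9472 -12.1817]
[-0.597   0.0995  0.796 ] 6 [-0.4799 -0.2554  0.3624] [ 0.4732  0.0457 -0.8798] 0.30401788229460824 2.5999999999999996 [-0.5515 -1.069  -6.1331]
[-0.597   0.0995  0.796 ] 9 [-0.5044 -0.224   0.3654] [ 0.4469  0.041  -0.8936] 0.31400599049327826 2.5999999999990338 [-0.8272 -1.6036 -9.1997]
[-0.597   0.0995  0.796 ] 12 [-0.526  -0.1917  0.3703] [ 0.4191  0.041  -0.907 ] 0.3246306773525911 2.5999999007011976 [ -1.103   -2.1381 -12.2663]
[-0.3308 -0.2005  0.9222] 6 [-0.3876 -0.3814  0.4065] [ 0.4838  0.0291 -0.8747] 0.2994606899065381 2.5999999999999996 [ 1.1828  0.9043 -6.0701]
[-0.3308 -0.2005  0.9222] 9 [-0.3665 -0.4181  0.4313] [ 0.4715  0.0027 -0.8818] 0.3037332335761189 2.5999999999999983 [ 1.7741  1.3564 -9.1051]
[-0.3308 -0.2005  0.9222] 12 [-0.3417 -0.4532  0.4588] [ 0.4639 -0.0276 -0.8854] 0.30634255378419456 2.5999999999999988 [  2.3655   1.8086 -12.1402]
[-0.8  0.   0.6] 6 [-0.5287 -0.2761  0.3277] [ 0.4742  0.0467 -0.8792] 0.30364025456709454 2.5999999999999996 [-2.3023 -0.5098 -5.7881]
[-0.8  0.   0.6] 9 [-0.5616 -0.2547  0.3213] [ 0.4486  0.0414 -0.8928] 0.3133587836603438 2.5999999999229435 [-3.4535 -0.7646 -8.6821]
[-0.8  0.   0.6] 12 [-0.5871 -0.2354  0.3195] [ 0.4221  0.0388 -0.9057] 0.3234242837075831 2.5999999997051453 [ -4.6046  -1.0195 -11.5762]
```

Call:
{"op": "drive_tool", "data": {
  "moves": [
    [0,[-1.1,-2.1,-12.2],0],
    [0,[-1.1,-2.1,-12.2],0],
    [0,[-1.1,-2.1,-12.2],0],
    [0,[-1.1,-2.1,-12.2],0],
    [0,[-1.1,-2.1,-12.2],0],
    [0,[-1.1,-2.1,-12.2],0],
    [0,[-1.1,-2.1,-12.2],0],
    [0,[-1.1,-2.1,-12.2],0],
    [0,[-1.1,-2.1,-12.2],0],
    [0,[-1.1,-2.1,-12.2],0],
    [0,[-1.1,-2.1,-12.2],0],
    [0,[-1.1,-2.1,-12.2],0]
  ]
}}

```text
clock: 24.82
tcp_pos: [-0.4987, -0.2435, 0.3572]
ee_rot: [-3.029, -0.097, -0.735]
ft_force: [0.1, -0.6, 0.7]
width: 0.004
finger_force: 0.0
```

Run:
```python
from search import *
s=st();q=s['joint_pos'];p=s['tcp_pos'];M=R.from_rotvec(s['ee_rot']).as_matrix();print(score(M[:,2]))
wps=[(-.25,-.42,.42),(.1,-.48,.4),(.4,-.33,.25),sw((-111,-185,130),P)[0],sw((-111,-185,38),P)[0]]
u=p;qq=q;n=0
for v in map(np.array,wps):
    k=int(np.ceil(np.linalg.norm(v-u)/.0625));n+=k
    for j in range(1,k+1):qq=solve(u+(v-u)*j/k,M,qq,1.6)
    pp,MM=fk(qq,KK,SG);print(n,v,pp-v,MM[:,2],qq,((v-p)@M/.06).round(2).tolist());u=v
```

```text
t 24.82 q [ 2.5991  0.5054  0.1804  1.0372 -0.2447  2.0579  1.2054] p [-0.4987 -0.2435  0.3572] F [ 0.1019 -0.5556  0.7382]
[[ 0.8869  0.0655  0.4573]
 [ 0.0548 -0.9978  0.0367]
 [ 0.4587 -0.0075 -0.8885]]
0.3098947546396464
5 [-0.25 -0.42  0.42] [-0.  0. -0.] [ 0.4573  0.0367 -0.8885] [ 2.2383  0.2213  0.021   1.2769 -0.3368  1.9742  0.6736] [4.0, 3.2, 0.86]
11 [ 0.1  -0.48  0.4 ] [-0.  0.  0.] [ 0.4573  0.0367 -0.8885] [ 1.9021 -0.0138 -0.2822  1.5758 -0.4651  1.6563  0.0944] [8.96, 4.58, 3.78]
17 [ 0.4  -0.33  0.25] [-0.  0.  0.] [ 0.4573  0.0367 -0.8885] [ 1.64   -0.1953 -0.6816  2.0088 -0.6063  1.1174 -0.3196] [12.39, 2.43, 8.38]
21 [ 0.4963 -0.2085  0.13  ] [-0.  0.  0.] [ 0.4573  0.0367 -0.8885] [ 1.5054 -0.1018 -0.9709  2.1921 -0.5966  0.6949 -0.5719] [13.0, 0.53, 10.97]
23 [ 0.4963 -0.2085  0.038 ] [-0.  0.  0.] [ 0.4573  0.0367 -0.8885] [ 1.3786  0.1701 -0.9129  2.2618 -0.3773  0.4008 -0.6768] [12.3, 0.54, 12.33]
```

Call:
{"op": "drive_tool", "data": {
  "moves": [
    [0,[-2,-2,-12],0],
    [0,[-2,-2,-12],0],
    [0,[-2,-2,-12],0],
    [0,[-2,-2,-12],0],
    [0,[-2,-2,-12],0],
    [0,[-2,-2,-12],0],
    [0,[-2,-2,-12],0],
    [0,[-2,-2,-12],0]
  ]
}}

```text
clock: 25.82
tcp_pos: [-0.555, -0.1804, 0.367]
ee_rot: [-3.07, -0.093, -0.625]
ft_force: [-0.8, 0.2, -0.3]
width: 0.001
finger_force: 0.0
```

```bash
cat > nav.py <<'E'
from search import *
def nav(wps,pr=True,w=1.6):
    s=st();p=s['tcp_pos'];M=R.from_rotvec(s['ee_rot']).as_matrix();u=p;qq=s['joint_pos'];n=0
    for v in map(np.array,wps):
        k=int(np.ceil(np.linalg.norm(v-u)/.0625));n+=k
        for j in range(1,k+1):qq=solve(u+(v-u)*j/k,M,qq,w)
        pp,MM=fk(qq,KK,SG);print(n,((v-p)@M/.06).round(2).tolist(),'err mm',((pp-v)*1e3).round(),MM[:,2],qq if pr else '');u=v
E
python3 - <<'E'
from nav import *
def pt(x,y,z):return sw((x,y,z),P)[0]
nav([(-.25,-.42,.42),(.1,-.48,.4),(.4,-.33,.25),pt(-111,-185,130),pt(-111,-185,38)])
for off in(0,12,20):
  pp=[]
  for ph in range(0,91,6):
    a=np.radians(ph);h=np.array([np.sin(a),np.cos(a)]);c=115*np.array([-np.cos(a),np.sin(a)]);pp.append(c-51*h-[8*np.sin(a),15*np.cos(a)]+off*np.array([np.cos(a),-np.sin(a)]))
  M=R.from_rotvec(sense()['ee_rot']).as_matrix()
  for z in(30,40,55):print(off,z,np.round([np.linalg.norm(pt(*q,z)-.35*M[:,2]-[0,0,.266])-.332 for q in pp],3))
E
```

```text
t 25.82 q [ 2.599   0.5489  0.3917  0.9618 -0.2783  2.0579  1.3865] p [-0.555  -0.1804  0.367 ] F [-0.7654  0.2238 -0.2854]
[[ 0.9188  0.0597  0.3901]
 [ 0.0569 -0.9982  0.0187]
 [ 0.3905  0.0051 -0.9206]]
7 [4.79, 4.29, 1.09] err mm [-0.  0. -0.] [ 0.3901  0.0187 -0.9206] [ 2.0777  0.177   0.1856  1.3094 -0.3166  1.9264  0.6871]
13 [9.96, 5.64, 3.66] err mm [-0.  0.  0.] [ 0.3901  0.0187 -0.9206] [ 1.7262 -0.0326 -0.151   1.5721 -0.3963  1.6341  0.0503]
19 [13.72, 3.43, 7.96] err mm [-0.  0.  0.] [ 0.3901  0.0187 -0.9206] [ 1.453  -0.1613 -0.5684  1.9737 -0.4669  1.1078 -0.4516]
23 [14.53, 1.49, 10.46] err mm [-0. -0.  0.] [ 0.3901  0.0187 -0.9206] [ 1.2998 -0.0503 -0.8256  2.1447 -0.3881  0.7142 -0.7775]
25 [13.93, 1.48, 11.87] err mm [-0. -0.  0.] [ 0.3901  0.0187 -0.9206] [ 1.2131  0.1641 -0.7875  2.2175 -0.2135  0.4616 -0.872 ]
0 30 [0.034 0.025 0.017 0.01  0.005 0.002 0.    0.001 0.004 0.008 0.014 0.022
 0.031 0.042 0.053 0.065]
0 40 [0.037 0.027 0.019 0.013 0.008 0.004 0.003 0.004 0.006 0.011 0.017 0.025
 0.034 0.044 0.055 0.067]
0 55 [0.041 0.032 0.024 0.017 0.012 0.009 0.008 0.008 0.011 0.015 0.021 0.029
 0.038 0.048 0.059 0.071]
12 30 [0.045 0.036 0.028 0.021 0.016 0.013 0.011 0.011 0.012 0.015 0.02  0.027
 0.034 0.043 0.053 0.064]
12 40 [0.047 0.038 0.031 0.024 0.019 0.015 0.014 0.013 0.015 0.018 0.023 0.029
 0.037 0.046 0.056 0.066]
12 55 [0.051 0.043 0.035 0.028 0.023 0.02  0.018 0.018 0.019 0.022 0.027 0.033
 0.041 0.05  0.06  0.07 ]
20 30 [0.052 0.043 0.036 0.029 0.024 0.02  0.018 0.017 0.018 0.021 0.025 0.03
 0.037 0.045 0.054 0.063]
20 40 [0.055 0.046 0.038 0.032 0.027 0.023 0.02  0.02  0.021 0.023 0.027 0.032
 0.039 0.047 0.056 0.066]
20 55 [0.059 0.05  0.042 0.036 0.031 0.027 0.025 0.024 0.025 0.027 0.031 0.037
 0.043 0.051 0.06  0.069]
```

Call:
{"op": "drive_tool", "data": {
  "moves": [
    [0,[0.7,0.6,0.15],0],
    [0,[1.4,1.2,0.3],0],
    [0,[2.1,1.9,0.45],0],
    [0,[2.8,2.5,0.6],0],
    [0,[3.5,3.1,0.8],0],
    [0,[4.2,3.8,0.95],0],
    [0,[4.9,4.3,1.1],0],
    [0,[5.8,4.5,1.5],0],
    [0,[6.7,4.8,2],0],
    [0,[7.6,5,2.4],0],
    [0,[8.5,5.2,2.9],0],
    [0,[9.3,5.5,3.3],0],
    [0,[10,5.6,3.7],0],
    [0,[10.7,5.2,4.4],0],
    [0,[11.3,4.8,5.1],0],
    [0,[11.9,4.5,5.8],0],
    [0,[12.5,4.1,6.5],0],
    [0,[13.1,3.8,7.2],0],
    [0,[13.7,3.4,7.9],0],
    [0,[13.9,2.8,8.7],0]
  ]
}}

```text
clock: 28.32
tcp_pos: [0.4274, -0.2906, 0.2133]
ee_rot: [-3.071, -0.096, -0.628]
ft_force: [0.1, 0.1, -0.4]
width: 0.004
finger_force: 0.0
```

Run:
```python
from nav import *
def pt(x,y,z):return sw((x,y,z),P)[0]
nav([pt(-111,-185,130),pt(-111,-175,38),pt(-112,-155,38)])
```

```text
t 28.32 q [ 1.3566 -0.0921 -0.6249  1.9984 -0.4076  0.9586 -0.5899] p [ 0.4274 -0.2906  0.2133] F [ 0.0719  0.1178 -0.3682]
[[ 0.9179  0.0608  0.3921]
 [ 0.0587 -0.9981  0.0172]
 [ 0.3924  0.0072 -0.9198]]
3 [0.59, -1.31, 1.75] err mm [-0. -0.  0.] [ 0.3921  0.0172 -0.9198] [ 1.2454 -0.0501 -0.7721  2.1473 -0.3859  0.7104 -0.7771]
5 [-0.02, -1.48, 3.16] err mm [-0. -0.  0.] [ 0.3921  0.0172 -0.9198] [ 1.1691  0.1414 -0.7571  2.2342 -0.2451  0.4548 -0.8621]
6 [-0.05, -1.82, 3.14] err mm [ 0. -0. -0.] [ 0.3921  0.0172 -0.9198] [ 1.1551  0.1086 -0.7761  2.2632 -0.268   0.4457 -0.8805]
```

Call:
{"op": "drive_tool", "data": {
  "moves": [
    [0,[0.2,-0.5,0.6],0],
    [0,[0.4,-1,1.2],0],
    [0,[0.55,-1.3,1.7],0],
    [0,[0.3,-1.4,2.4],0],
    [0,[0,-1.45,3.1],0],
    [0,[0,-1.45,3.1],0],
    [0,[0,-1.45,3.1],0]
  ]
}}

```text
clock: 29.2
tcp_pos: [0.4933, -0.2017, 0.043]
ee_rot: [-3.071, -0.093, -0.627]
ft_force: [0.5, 0.2, 0.6]
width: 0.003
finger_force: 0.0
```

Run:
```python
from nav import *
from path import push
s=sense();print(tosw(s['tcp_pos']))
pp=[(-112,y) for y in range(-165,-66,14)]+[tuple(q) for q in push()[10:]]
nav([sw((*q,38),P)[0] for q in pp],pr=False)
print(np.round(pp))
```

```text
[-113.2643 -177.9623   42.9589]
t 29.2 q [ 1.164   0.1949 -0.7774  2.1737 -0.0905  0.4674 -1.0157] p [ 0.4933 -0.2017  0.043 ] F [0.5371 0.2165 0.5895]
[[ 0.9184  0.0593  0.3913]
 [ 0.057  -0.9982  0.0177]
 [ 0.3916  0.0061 -0.9201]]
1 [-0.02, -0.22, 0.08] err mm [ 0. -0. -0.] [ 0.3913  0.0177 -0.9201] 
2 [-0.03, -0.45, 0.07] err mm [ 0. -0. -0.] [ 0.3913  0.0177 -0.9201] 
3 [-0.05, -0.68, 0.07] err mm [ 0. -0. -0.] [ 0.3913  0.0177 -0.9201] 
4 [-0.06, -0.92, 0.06] err mm [ 0. -0. -0.] [ 0.3913  0.0177 -0.9201] 
5 [-0.07, -1.15, 0.05] err mm [ 0. -0. -0.] [ 0.3913  0.0177 -0.9201] 
6 [-0.08, -1.38, 0.05] err mm [ 0. -0. -0.] [ 0.3913  0.0177 -0.9201] 
7 [-0.09, -1.62, 0.04] err mm [ 0. -0. -0.] [ 0.3913  0.0177 -0.9201] 
8 [-0.1, -1.85, 0.03] err mm [ 0. -0. -0.] [ 0.3913  0.0177 -0.9201] 
9 [-0.15, -1.86, 0.01] err mm [ 0.  0. -0.] [ 0.3913  0.0177 -0.9201] 
10 [-0.24, -2.06, -0.03] err mm [ 0. -0. -0.] [ 0.3913  0.0177 -0.9201] 
11 [-0.32, -2.28, -0.06] err mm [ 0. -0. -0.] [ 0.3913  0.0177 -0.9201] 
12 [-0.37, -2.5, -0.09] err mm [ 0. -0.  0.] [ 0.3913  0.0177 -0.9201] 
13 [-0.41,
[... 1489 characters left out ...]
[ 0.3961  0.0194 -0.918 ] 
34 [2.08, -5.02, 0.94] err mm [-73. -15.  60.] [ 0.3967  0.0195 -0.9178] 
35 [2.23, -5.03, 1.01] err mm [-79. -17.  64.] [ 0.3972  0.0197 -0.9175] 
[[-112. -165.]
 [-112. -151.]
 [-112. -137.]
 [-112. -123.]
 [-112. -109.]
 [-112.  -95.]
 [-112.  -81.]
 [-112.  -67.]
 [-115.  -66.]
 [-121.  -54.]
 [-125.  -41.]
 [-128.  -27.]
 [-129.  -14.]
 [-129.    0.]
 [-128.   14.]
 [-125.   28.]
 [-121.   41.]
 [-115.   54.]
 [-109.   67.]
 [-101.   78.]
 [ -92.   89.]
 [ -82.   99.]
 [ -71.  107.]
 [ -59.  115.]
 [ -50.  115.]
 [ -40.  115.]
 [ -30.  115.]
 [ -20.  115.]
 [ -10.  115.]
 [   0.  115.]
 [  10.  115.]
 [  20.  115.]
 [  30.  115.]
 [  40.  115.]
 [  50.  115.]]
```

Call:
{"op": "drive_tool", "data": {
  "moves": [
    [0,[0,-0.3,0.08],0],
    [0,[-0.03,-0.6,0.07],0],
    [0,[-0.05,-0.9,0.06],0],
    [0,[-0.07,-1.2,0.05],0],
    [0,[-0.08,-1.5,0.04],0],
    [0,[-0.1,-1.85,0.03],0],
    [0,[-0.17,-2.05,0],0],
    [0,[-0.22,-2.28,-0.03],0],
    [0,[-0.26,-2.5,-0.05],0],
    [0,[-0.28,-2.72,-0.05],0],
    [0,[-0.3,-2.95,-0.05],0],
    [0,[-0.3,-2.95,-0.05],0]
  ]
}}

```text
clock: 30.7
tcp_pos: [0.4636, -0.0244, 0.0359]
ee_rot: [-3.07, -0.096, -0.623]
ft_force: [0.5, 0.6, 0.4]
width: 0.001
finger_force: 0.0
```

Run:
```python
from nav import *
from path import push
s=sense();print(tosw(s['tcp_pos']))
pp=[tuple(q) for q in push()[15:30]]
nav([sw((*q,38),P)[0] for q in pp],pr=True)
wsnap('pics/w3.png')
```

```text
[-122.5136    1.5352   35.8844]
t 30.7 q [ 0.9167 -0.0087 -0.932   2.3628 -0.0523  0.3843 -1.4804] p [ 0.4636 -0.0244  0.0359] F [0.5176 0.5969 0.3522]
[[ 0.9191  0.0614  0.3892]
 [ 0.0586 -0.9981  0.0191]
 [ 0.3897  0.0053 -0.9209]]
1 [-0.09, 0.03, -0.07] err mm [ 6. -1.  2.] [ 0.3885  0.0192 -0.9213] [ 1.4837 -0.5    -1.3429  2.42   -1.0284  0.6575 -0.6377]
2 [-0.08, -0.21, -0.07] err mm [ 7. -0.  2.] [ 0.3883  0.0192 -0.9213] [ 1.4388 -0.5    -1.3408  2.42   -1.0112  0.6445 -0.6909]
3 [-0.04, -0.44, -0.06] err mm [ 6. -0.  2.] [ 0.3884  0.0191 -0.9213] [ 1.3964 -0.5    -1.3419  2.42   -0.9948  0.6308 -0.744 ]
4 [0.01, -0.66, -0.04] err mm [4. 0. 1.] [ 0.3887  0.0191 -0.9212] [ 1.3577 -0.5    -1.3462  2.42   -0.9797  0.6168 -0.7953]
5 [0.08, -0.88, -0.01] err mm [ 0. -0. -0.] [ 0.3892  0.0191 -0.9209] [ 1.3244 -0.5    -1.3542  2.4196 -0.9664  0.6029 -0.8437]
6 [0.18, -1.09, 0.03] err mm [-0. -0. -0.] [ 0.3892  0.0191 -0.9209] [ 1.3189 -0.5    -1.3841  2.4048 -0.9527  0.5935 -0.8918]
7 [0.29, -1.3, 0.08] err mm [-0. -0.  0.] [ 0.3892  0.0191 -0.9209] [ 1.3241 -0.4992 -1.4208  2.3863
[... 363 characters left out ...]
0.5    -1.47    2.3298 -0.8727  0.5895 -1.0688]
11 [0.9, -1.94, 0.33] err mm [-16.  -4.  16.] [ 0.3903  0.0195 -0.9205] [ 1.3028 -0.5    -1.47    2.3121 -0.8481  0.5987 -1.1057]
12 [1.04, -1.95, 0.39] err mm [-20.  -5.  20.] [ 0.3906  0.0197 -0.9204] [ 1.31   -0.5    -1.47    2.2998 -0.8395  0.608  -1.1114]
13 [1.19, -1.96, 0.45] err mm [-26.  -6.  25.] [ 0.391   0.0198 -0.9202] [ 1.3177 -0.5    -1.47    2.2863 -0.8306  0.6181 -1.1173]
14 [1.34, -1.97, 0.52] err mm [-31.  -7.  30.] [ 0.3914  0.0199 -0.92  ] [ 1.3252 -0.5    -1.47    2.2732 -0.8223  0.628  -1.123 ]
15 [1.5, -1.98, 0.58] err mm [-37.  -8.  34.] [ 0.3918  0.0201 -0.9198] [ 1.3324 -0.5    -1.47    2.2604 -0.8144  0.6377 -1.1283]
```

View pics/w3.png

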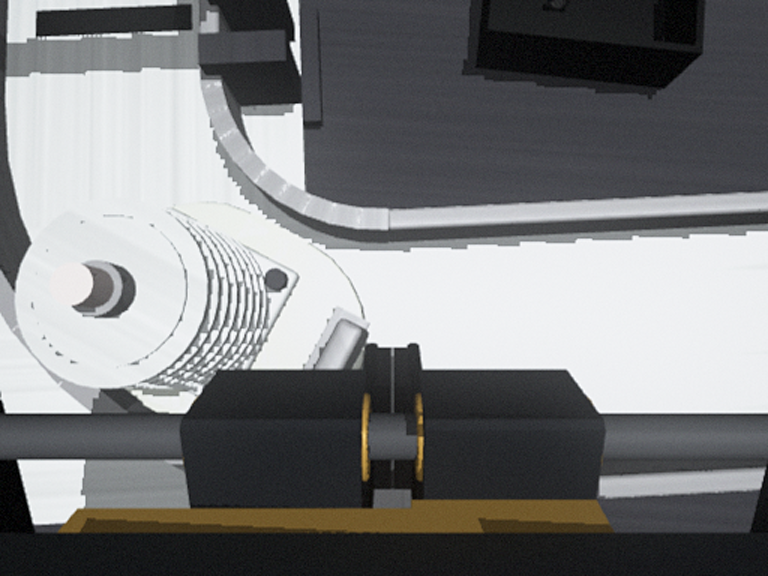

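The carrier is about 40° round the bend, with its cap at (90,285) and plate at (340,340). The finger sits squarely on the plate. I continue.

Call:
{"op": "drive_tool", "data": {
  "moves": [
    [0,[-0.03,-0.2,-0.04],0],
    [0,[0.02,-0.44,-0.03],0],
    [0,[0.06,-0.66,-0.02],0],
    [0,[0.12,-0.88,0],0],
    [0,[0.2,-1.1,0.03],0],
    [0,[0.3,-1.3,0.08],0],
    [0,[0.42,-1.48,0.13],0],
    [0,[0.57,-1.65,0.19],0],
    [0,[0.73,-1.8,0.26],0],
    [0,[0.9,-1.92,0.33],0],
    [0,[1.05,-1.95,0.39],0],
    [0,[1.2,-1.96,0.45],0],
    [0,[1.35,-1.97,0.52],0],
    [0,[1.35,-1.97,0.52],0]
  ]
}}

```text
clock: 32.5
tcp_pos: [0.5447, 0.098, 0.0387]
ee_rot: [-3.069, -0.093, -0.625]
ft_force: [-0.2, -0.0, 0.5]
width: 0.002
finger_force: 0.0
```

Run:
```python
from nav import *
s=st();print(tosw(s['tcp_pos']))
wsnap('pics/w4.png')
```

```text
t 32.5 q [ 0.566   0.2618 -0.9464  2.1585  0.6711  0.5244 -2.37  ] p [0.5447 0.098  0.0387] F [-0.2005 -0.0204  0.4852]
[[ 0.9186  0.0595  0.3907]
 [ 0.0563 -0.9982  0.0195]
 [ 0.3912  0.0041 -0.9203]]
[-28.036  113.9504  38.7101]
```

View pics/w4.png

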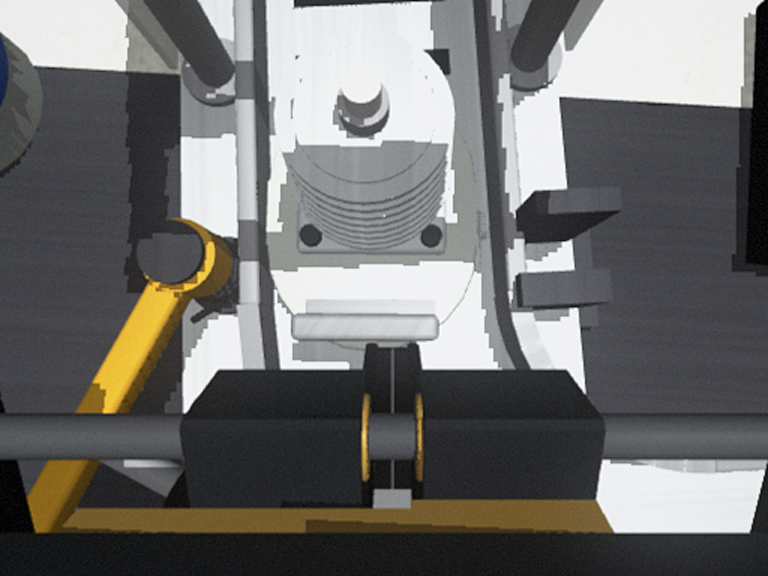

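The carrier stands straight in leg 2, with its cap at (362,105), plate at (365,325) and the bar still open on the left. Now I raise the tool to regain about 30° of lean for the bay.

Run:
```python
from nav import *
s=sense();p=s['tcp_pos'];M=R.from_rotvec(s['ee_rot']).as_matrix();q0=s['joint_pos']
for mid,d in(((.5,.08,.6),(0,0,1)),((.5,.08,.6),(.4,.0,.9)),((.45,.08,.6),(-.4,0,.9)),((.5,.08,.6),(.2,.4,.9))):
    mid=np.array(mid);d=np.array(d)/np.linalg.norm(d);q=q0;k=int(np.ceil(np.linalg.norm(mid-p)/.0625))
    for j in range(1,k+1):q=solve(p+(mid-p)*j/k,M,q,1.6)
    pp,MM=fk(q,KK,SG);print(k,((mid-p)@M/.06).round(2),pp-mid,q)
    for j in range(1,13):
        q=solve(mid+d*.0625*j,M,q,1.6)
        if j in(6,9,12):pp,MM=fk(q,KK,SG);print('  ',d,j,pp,MM[:,2],q,((mid+d*.0625*j-p)@M/.06).round(2))
```

```text
10 [ 2.96  0.3  -8.91] [-0. -0. -0.] [ 0.5626 -0.2314 -0.6127  1.2784 -0.1496  1.6322 -1.613 ]
   [0. 0. 1.] 6 [0.4798 0.0721 0.7813] [ 0.4196  0.0232 -0.9074] [-0.4873  0.0997  0.2976  0.5387  0.0092  2.06   -1.7007] [  5.41   0.32 -14.66]
   [0. 0. 1.] 9 [0.469  0.067  0.7947] [ 0.4453  0.0261 -0.895 ] [-0.5243  0.0796  0.3399  0.5301  0.0096  2.06   -1.6941] [  6.63   0.34 -17.53]
   [0. 0. 1.] 12 [0.461  0.0629 0.8074] [ 0.4703  0.0287 -0.882 ] [-0.5523  0.0669  0.3724  0.5144  0.01    2.06   -1.6886] [  7.85   0.35 -20.41]
10 [ 2.96  0.3  -8.91] [-0. -0. -0.] [ 0.5626 -0.2314 -0.6127  1.2784 -0.1496  1.6322 -1.613 ]
   [0.4061 0.     0.9138] 6 [0.5846 0.0692 0.7562] [ 0.4172  0.0223 -0.9085] [-0.2342  0.3402  0.0644  0.2969  0.0084  2.06   -1.6823] [  7.53   0.47 -13.17]
   [0.4061 0.     0.9138] 9 [0.5921 0.0618 0.7637] [ 0.4395  0.0241 -0.8979] [-0.2084  0.3618  0.0483  0.2502  0.0084  2.06   -1.6712] [  9.81   0.56 -15.3 ]
   [0.4061 0.     0.9138] 12 [0.596  0.0559 0.7717] [ 0.4605  0.0256 -0.8873] [-0.1903  0.3757  0.0375  0.2124  0.0083  2.06   -1.6627] [ 12.09   0.65 -17.
[... 452 characters left out ...]
 [0.2978 0.0801 0.7885] [ 0.4698  0.0355 -0.8821] [-0.0844 -0.3097 -0.1725  0.8845  0.0084  2.06   -1.7639] [  2.    -0.01 -21.73]
10 [ 2.96  0.3  -8.91] [-0. -0. -0.] [ 0.5626 -0.2314 -0.6127  1.2784 -0.1496  1.6322 -1.613 ]
   [0.199  0.398  0.8955] 6 [0.5284 0.1987 0.7582] [ 0.4156  0.0275 -0.9091] [-0.6752  0.2907  0.3395  0.3723  0.0088  2.06   -1.8716] [  6.44  -2.09 -13.52]
   [0.199  0.398  0.8955] 9 [0.5215 0.2334 0.764 ] [ 0.4368  0.0373 -0.8988] [-0.7539  0.3141  0.3768  0.333   0.0089  2.06   -1.9198] [  8.17  -3.28 -15.83]
   [0.199  0.398  0.8955] 12 [0.5141 0.2604 0.77  ] [ 0.4566  0.0482 -0.8884] [-0.8107  0.3325  0.4016  0.298   0.009   2.06   -1.9572] [  9.91  -4.47 -18.14]
```

Call:
{"op": "drive_tool", "data": {
  "moves": [
    [0,[0.1,0,-0.6],0],
    [0,[8.5,0.3,-22],0],
    [0,[8.5,0.3,-22],0],
    [0,[8.5,0.3,-22],0],
    [0,[8.5,0.3,-22],0],
    [0,[8.5,0.3,-22],0],
    [0,[8.5,0.3,-22],0],
    [0,[8.5,0.3,-22],0],
    [0,[8.5,0.3,-22],0],
    [0,[8.5,0.3,-22],0],
    [0,[8.5,0.3,-22],0],
    [0,[8.5,0.3,-22],0],
    [0,[8.5,0.3,-22],0],
    [0,[8.5,0.3,-22],0],
    [0,[8.5,0.3,-22],0],
    [0,[8.5,0.3,-22],0],
    [0,[8.5,0.3,-22],0],
    [0,[8.5,0.3,-22],0],
    [0,[8.5,0.3,-22],0],
    [0,[8.5,0.3,-22],0]
  ]
}}

```text
clock: 35.05
tcp_pos: [0.5388, 0.0449, 0.7945]
ee_rot: [-3.019, -0.016, -0.773]
ft_force: [1.7, -1.8, 0.1]
width: 0.007
finger_force: 0.0
```

Run:
```python
from nav import *
def pt(x,y,z):return sw((x,y,z),P)[0]
nav([pt(-75,115,400),pt(-60,115,130),pt(-45,115,30),pt(-28,115,29),pt(0,115,28),pt(25,115,28),pt(45,115,27),pt(50,115,27),pt(54,115,27)])
```

```text
t 35.05 q [-0.3758  0.2114  0.3143  0.3948 -0.0574  2.0425 -1.6839] p [0.5388 0.0449 0.7945] F [ 1.6964 -1.7815  0.0544]
[[ 0.8771  0.0163  0.4801]
 [ 0.0039 -0.9996  0.0269]
 [ 0.4804 -0.0217 -0.8768]]
7 [-3.75, -0.68, 5.46] err mm [ 0. -0.  0.] [ 0.4801  0.0269 -0.8768] [-0.4722 -0.3796  0.1062  1.8897  0.1752  1.1287 -1.9505]
12 [-5.7, -0.61, 9.52] err mm [-0. -0.  0.] [ 0.4801  0.0269 -0.8768] [-0.4416 -0.1699  0.1173  2.3048  0.2356  0.5077 -2.0454]
14 [-6.28, -0.6, 11.11] err mm [ 0. -0.  0.] [ 0.4801  0.0269 -0.8768] [-0.4464  0.0645  0.1375  2.3471  0.3386  0.2344 -2.167 ]
15 [-6.04, -0.62, 11.26] err mm [-0.  0. -0.] [ 0.4801  0.0269 -0.8768] [-0.4316  0.1022  0.129   2.3079  0.3108  0.2337 -2.1367]
16 [-5.64, -0.67, 11.49] err mm [-0.  0. -0.] [ 0.4801  0.0269 -0.8768] [-0.4026  0.1603  0.1089  2.2421  0.2724  0.2386 -2.0938]
17 [-5.28, -0.71, 11.69] err mm [-0.  0. -0.] [ 0.4801  0.0269 -0.8768] [-0.3775  0.2083  0.0904  2.182   0.2453  0.2488 -2.0622]
18 [-5.0, -0.74, 11.87] err mm [-0.  0. -0.] [ 0.4801  0.0269 -0.8768] [-0.3599  0.2477  0.0775  2.1335  0.2292  0.2568 -2.0425]
19 [-4.92, -0.75, 11.91] err mm [-0.  0. -0.] [ 0.4801  0.0269 -0.8768] [-0.3557  0.2569  0.0743  2.1212  0.2254  0.2596 -2.0378]
20 [-4.87, -0.76, 11.94] err mm [-0.  0. -0.] [ 0.4801  0.0269 -0.8768] [-0.3524  0.2643  0.0719  2.1113  0.2225  0.262  -2.0341]
```

Call:
{"op": "drive_tool", "data": {
  "moves": [
    [0,[-0.55,-0.1,0.8],-5],
    [0,[-1.1,-0.2,1.6],-5],
    [0,[-1.6,-0.3,2.4],-5],
    [0,[-2.2,-0.4,3.2],-5],
    [0,[-2.75,-0.5,4],-5],
    [0,[-3.3,-0.6,4.8],-5],
    [0,[-3.8,-0.65,5.5],-5],
    [0,[-4.2,-0.65,6.4],-5],
    [0,[-4.6,-0.65,7.3],-5],
    [0,[-5,-0.65,8.2],-5],
    [0,[-5.4,-0.65,9],-5],
    [0,[-5.7,-0.65,9.7],-5],
    [0,[-6,-0.6,10.4],-5],
    [0,[-6.3,-0.6,11.1],-5],
    [0,[-6.3,-0.6,11.1],-5],
    [0,[-6.3,-0.6,11.1],-5]
  ]
}}

```text
clock: 37.05
tcp_pos: [0.5173, 0.1193, 0.0253]
ee_rot: [-3.022, -0.217, -0.76]
ft_force: [-0.2, 0.4, 0.3]
width: 0.002
finger_force: 0.1
```

Run:
```python
from nav import *
def pt(x,y,z):return sw((x,y,z),P)[0]
s=sense();print(tosw(s['tcp_pos']))
nav([pt(-28,115,28),pt(0,115,28),pt(20,115,28),pt(40,115,28),pt(48,115,28),pt(52,115,28),pt(54,115,28),pt(56,115,28)],pr=False)
```

```text
[-52.7883 138.2472  25.2694]
t 37.05 q [-0.5188  0.0892  0.1166  2.3378  0.4939  0.2735 -2.2796] p [0.5173 0.1193 0.0253] F [-0.153   0.3791  0.3392]
[[ 0.8719  0.139   0.4695]
 [ 0.1304 -0.9902  0.0509]
 [ 0.4719  0.0169 -0.8815]]
1 [0.37, 0.4, 0.16] err mm [-0.  0. -0.] [ 0.4695  0.0509 -0.8815] 
2 [0.79, 0.41, 0.38] err mm [-0.  0.  0.] [ 0.4695  0.0509 -0.8815] 
3 [1.08, 0.42, 0.53] err mm [-0.  0.  0.] [ 0.4695  0.0509 -0.8815] 
4 [1.37, 0.43, 0.69] err mm [-0.  0.  0.] [ 0.4695  0.0509 -0.8815] 
5 [1.49, 0.43, 0.75] err mm [-0.  0.  0.] [ 0.4695  0.0509 -0.8815] 
6 [1.55, 0.43, 0.79] err mm [-0.  0.  0.] [ 0.4695  0.0509 -0.8815] 
7 [1.58, 0.43, 0.8] err mm [-0.  0.  0.] [ 0.4695  0.0509 -0.8815] 
8 [1.61, 0.43, 0.82] err mm [-0.  0.  0.] [ 0.4695  0.0509 -0.8815]
```

Call:
{"op": "drive_tool", "data": {
  "moves": [
    [0,[0.05,0.2,-0.03],0],
    [0,[0.05,0.4,-0.03],0],
    [0,[0.2,0.4,0.06],0],
    [0,[0.37,0.4,0.16],0],
    [0,[0.55,0.41,0.25],0],
    [0,[0.73,0.41,0.34],0],
    [0,[0.9,0.42,0.44],0],
    [0,[1.08,0.42,0.53],0],
    [0,[1.25,0.43,0.62],0],
    [0,[1.37,0.43,0.69],0],
    [0,[1.44,0.43,0.72],0],
    [0,[1.49,0.43,0.75],0],
    [0,[1.49,0.43,0.75],0]
  ]
}}

```text
clock: 38.67
tcp_pos: [0.6201, 0.1078, 0.0281]
ee_rot: [-3.022, -0.218, -0.761]
ft_force: [-1.3, -0.7, -0.2]
width: 0.005
finger_force: 0.3
```

Run:
```python
from nav import *
def pt(x,y,z):return sw((x,y,z),P)[0]
s=st();print(tosw(s['tcp_pos']))
units(pt(52,115,28),pt(54,115,28),pt(56,115,28),pt(58,115,28))
```

```text
t 38.67 q [-0.353   0.2712  0.0648  2.1036  0.2482  0.2912 -1.9425] p [0.6201 0.1078 0.0281] F [-1.2909 -0.6979 -0.21  ]
[[ 0.8717  0.1391  0.4698]
 [ 0.1305 -0.9901  0.051 ]
 [ 0.4723  0.0169 -0.8813]]
[ 48.0785 115.0831  28.1138]
[0.06, 0.0, 0.03]
[0.09, 0.0, 0.05]
[0.12, 0.0, 0.06]
[0.14, 0.01, 0.08]
```

Call:
{"op": "drive_tool", "data": {
  "moves": [
    [0,[0.03,0,0.015],0],
    [0,[0.06,0,0.03],0],
    [0,[0.09,0,0.045],0],
    [0,[0.09,0,0.045],0]
  ]
}}

```text
clock: 39.17
tcp_pos: [0.6257, 0.1084, 0.0279]
ee_rot: [-3.023, -0.217, -0.759]
ft_force: [-3.0, -2.0, 1.5]
width: 0.007
finger_force: 1.9
```

Run:
```python
from nav import *
import cv2
s=st();print(tosw(s['tcp_pos']))
im=snapshot('top')[:,:,::-1];cv2.imwrite('pics/t5raw.png',im)
a=cv2.resize(im[110:200,176:276],(600,540),interpolation=cv2.INTER_CUBIC);cv2.imwrite('pics/t5.png',a)
```

```text
t 39.17 q [-0.3474  0.2819  0.0611  2.089   0.2428  0.2957 -1.9354] p [0.6257 0.1084 0.0279] F [-2.956  -2.0116  1.527 ]
[[ 0.8723  0.1388  0.4689]
 [ 0.1305 -0.9902  0.0505]
 [ 0.4713  0.0171 -0.8818]]
[ 53.6714 115.0495  27.9461]
```

Call:
{"op": "drive_tool", "data": {
  "moves": [
    [0,[0.02,0,0.01],0],
    [0,[0.04,0,0.02],0],
    [0,[0.04,0,0.02],0]
  ]
}}

```text
clock: 39.6
tcp_pos: [0.6267, 0.1084, 0.0274]
ee_rot: [-3.025, -0.218, -0.755]
ft_force: [-19.5, -2.9, 12.3]
width: 0.001
finger_force: 9.5
```

Run:
```python
from nav import *
import cv2
s=st();print(tosw(s['tcp_pos']),s['torque'])
im=snapshot('top')[:,:,::-1]
a=cv2.resize(im[110:200,176:276],(600,540),interpolation=cv2.INTER_CUBIC)
wsnap('pics/w6.png');w=cv2.imread('pics/w6.png')
for x in(107,115):
    c=(proj('top',sw((x+12,115,103),P))[0]-[175.5,109.5])*6;cv2.circle(a,(int(c[0]),int(c[1])),4,(0,0,255) if x==115 else (0,255,0),1)
    for k in((x-51,93,70),(x-51,137,70),(x+12,115,103)):
        c=wproj('pics/w6.png',sw(k,P))[0];cv2.circle(w,(int(c[0]),int(c[1])),4,(0,0,255) if x==115 else (0,255,0),1)
a=cv2.resize(a,(400,360));w=cv2.resize(w[:400],(700,365));o=np.zeros((590,800,3),np.uint8);o[:225,:400]=a[:225];o[225:590,:700]=w;cv2.imwrite('pics/c6.png',o)
```

```text
t 39.6 q [-0.3451  0.2854  0.0592  2.0842  0.2403  0.2999 -1.9323] p [0.6267 0.1084 0.0274] F [-19.5453  -2.9445  12.3424]
[[ 0.8737  0.1387  0.4663]
 [ 0.1308 -0.9902  0.0496]
 [ 0.4686  0.0177 -0.8832]]
[ 54.6236 114.9606  27.3895] [-0.6628  2.9772 -0.1709]
```

View pics/c6.png

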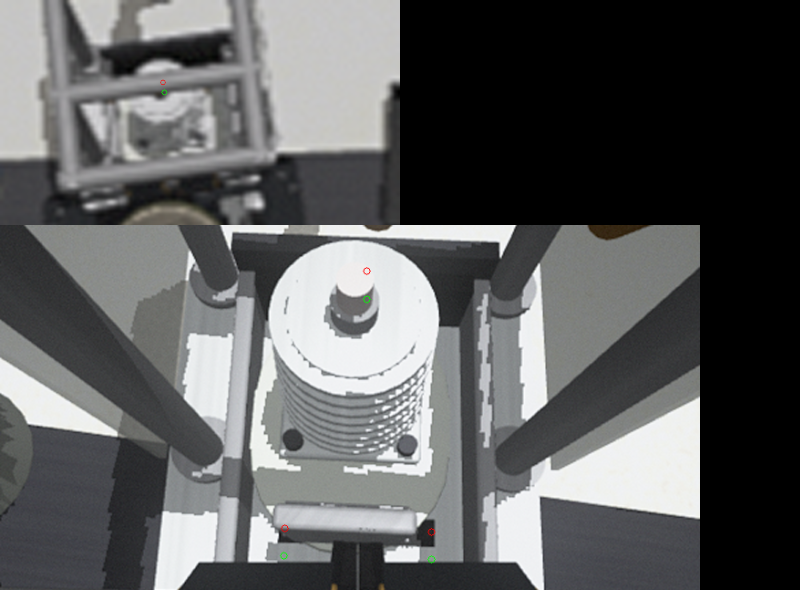

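The homed-pose marks (red, at (285,528) and (431,532)) fall on the plate's rear top edge, so the carrier is home. Next I back out and go above the knob with open fingers.

```bash
cat > knob.py <<'E'
from nav import *
def K(ang,z):
    a=np.radians(ang);return sw((15+130*np.cos(a),180+130*np.sin(a),z),P)[0]
def tcp(ang,z,d=.019):
    M=R.from_rotvec(sense()['ee_rot']).as_matrix();return K(ang,z)+d*M[:,2]
E
python3 - <<'E'
from knob import *
def pt(x,y,z):return sw((x,y,z),P)[0]
nav([pt(-30,115,28),pt(-60,140,90),tcp(150,175),tcp(150,102)])
E
```

```text
t 39.7 q [-0.345   0.2854  0.0592  2.0843  0.2404  0.2998 -1.9324] p [0.6267 0.1084 0.0274] F [-18.7165  -2.8494  13.1232]
[[ 0.8736  0.1387  0.4664]
 [ 0.1307 -0.9902  0.0496]
 [ 0.4687  0.0176 -0.8832]]
2 [-1.24, -0.04, -0.67] err mm [ 0. -0.  0.] [ 0.4664  0.0496 -0.8832] [-0.3052  0.1006  0.021   2.3053  0.2003  0.2398 -1.8809]
4 [-1.19, -0.45, -1.82] err mm [ 0. -0. -0.] [ 0.4664  0.0496 -0.8832] [-0.3414 -0.0871 -0.02    2.3266  0.2116  0.4141 -1.9487]
7 [-1.02, -2.19, -3.05] err mm [ 0. -0. -0.] [ 0.4664  0.0496 -0.8832] [-0.4237 -0.1857 -0.2203  2.2437  0.2946  0.6439 -2.2618]
9 [-1.59, -2.21, -1.98] err mm [-0. -0.  0.] [ 0.4664  0.0496 -0.8832] [-0.4044 -0.0649 -0.2531  2.3161  0.4515  0.4753 -2.4348]
```

Call:
{"op": "drive_tool", "data": {
  "moves": [
    [0,[-0.3,0,-0.16],0],
    [0,[-0.8,-0.03,-0.43],0],
    [0,[-1.24,-0.05,-0.67],0],
    [60,[-1.22,-0.25,-1.3],0],
    [60,[-1.2,-0.45,-1.82],0],
    [60,[-1.15,-1.05,-2.25],0],
    [60,[-1.1,-1.65,-2.7],0],
    [60,[-1.02,-2.2,-3.05],0],
    [60,[-1.02,-2.2,-3.05],0],
    [60,[-1.02,-2.2,-3.05],0]
  ]
}}

```text
clock: 40.95
tcp_pos: [0.4712, 0.2219, 0.1583]
ee_rot: [-3.022, -0.217, -0.76]
ft_force: [0.9, -0.8, -0.9]
width: 0.667
finger_force: 0.0
```

Run:
```python
from knob import *
import cv2
nav([tcp(150,140),tcp(150,102)])
print(tosw(sense()['tcp_pos']))
wsnap('pics/w7.png')
im=cv2.imread('pics/w7.png').astype(int);m=((im[:,:,2]>120)&(im[:,:,1]<70)&(im[:,:,0]<70)).astype(np.uint8)
n,l,stt,c=cv2.connectedComponentsWithStats(m)
for i in np.argsort(-stt[1:,4])[:3]+1:print(stt[i],c[i])
for z in(86,100,114):print(z,wproj('pics/w7.png',K(150,z)))
t=snapshot('top').astype(int);m=((t[:,:,0]>120)&(t[:,:,1]<70)&(t[:,:,2]<70)).astype(np.uint8);n,l,stt,c=cv2.connectedComponentsWithStats(m)
for i in np.argsort(-stt[1:,4])[:3]+1:print('top',stt[i],c[i],onz('top',c[i],.112))
print('exp',K(150,112))
```

```text
t 40.95 q [-0.6107 -0.1419 -0.0948  2.2106  0.4059  0.6977 -2.3984] p [0.4712 0.2219 0.1583] F [ 0.9181 -0.7597 -0.8845]
[[ 0.8719  0.1388  0.4697]
 [ 0.1302 -0.9902  0.0508]
 [ 0.4721  0.0169 -0.8814]]
1 [-0.3, -0.0, 0.5] err mm [-0.  0.  0.] [ 0.4697  0.0508 -0.8814] [-0.5938 -0.1318 -0.0645  2.2852  0.402   0.5653 -2.369 ]
2 [-0.6, -0.01, 1.06] err mm [ 0. -0.  0.] [ 0.4697  0.0508 -0.8814] [-0.5856 -0.0647 -0.0745  2.3194  0.4821  0.4752 -2.4599]
[-86.8709 245.4115 158.3003]
[ 364  378   50   36 1115] [385.4161 398.6897]
[396 387   1   2   2] [396.  387.5]
[396 392   1   2   2] [396.  392.5]
86 [[388.6097 400.5002]]
100 [[388.9287 401.1439]]
114 [[389.2876 401.8678]]
top [179 207   6   4  17] [181.3529 208.4706] [0.4568 0.219  0.112 ]
top [377 174   2   1   2] [377.5 174. ] [ 0.5469 -0.3603  0.112 ]
top [303 258   1   2   2] [303.  258.5] [ 0.3059 -0.1316  0.112 ]
exp [0.4606 0.2203 0.112 ]
```

Call:
{"op": "drive_tool", "data": {
  "moves": [
    [60,[-0.15,0,0.25],0],
    [60,[-0.3,0,0.5],0],
    [60,[-0.45,0,0.78],0],
    [60,[-0.6,0,1.06],0],
    [60,[-0.6,0,1.06],0],
    [10,[-0.6,0,1.06],0],
    [10,[-0.6,0,1.06],0],
    [10,[-0.6,0,1.06],0],
    [10,[-0.6,0,1.06],0],
    [10,[-0.6,0,1.06],0]
  ]
}}

```text
clock: 42.3
tcp_pos: [0.4694, 0.2213, 0.0856]
ee_rot: [-3.022, -0.218, -0.76]
ft_force: [0.2, 1.8, -0.6]
width: 0.25
finger_force: 30.0
```

Run:
```python
from knob import *
s=sense();print(s['width'],s['finger_force'],tosw(s['tcp_pos']),tosw(tcp(150,100)))
t0=s['tcp_pos']-tcp(150,0);print(t0*1e3)
angs=[155,160]+list(range(167,271,8));print(angs)
nav([tcp(150,0)+t0+K(a,0)-K(150,0) for a in angs],pr=False)
```

```text
0.24964067135958537 29.99133977573365 [-88.713  245.0426  85.5807] [-88.6048 244.9563  83.2553]
[ -0.1173   0.0734 102.3254]
[155, 160, 167, 175, 183, 191, 199, 207, 215, 223, 231, 239, 247, 255, 263]
t 42.3 q [-0.5918 -0.0294 -0.1204  2.2879  0.5474  0.5337 -2.566 ] p [0.4694 0.2213 0.0856] F [ 0.196   1.8445 -0.5895]
[[ 0.8717  0.1395  0.4697]
 [ 0.1307 -0.9901  0.0516]
 [ 0.4723  0.0164 -0.8813]]
1 [-0.08, 0.17, -0.04] err mm [-0.  0. -0.] [ 0.4697  0.0516 -0.8813] 
2 [-0.15, 0.34, -0.07] err mm [-0.  0. -0.] [ 0.4697  0.0516 -0.8813] 
3 [-0.22, 0.59, -0.11] err mm [-0.  0. -0.] [ 0.4697  0.0516 -0.8813] 
4 [-0.28, 0.89, -0.13] err mm [-0.  0. -0.] [ 0.4697  0.0516 -0.8813] 
5 [-0.29, 1.19, -0.13] err mm [-0.  0. -0.] [ 0.4697  0.0516 -0.8813] 
6 [-0.27, 1.49, -0.11] err mm [0. 0. 0.] [ 0.4697  0.0516 -0.8813] 
7 [-0.21, 1.78, -0.08] err mm [-0.  0. -0.] [ 0.4697  0.0516 -0.8813] 
8 [-0.11, 2.06, -0.02] err mm [-0.  0.  0.] [ 0.4697  0.0516 -0.8813] 
9 [0.02, 2.33, 0.05] err mm [-0.  0.  0.] [ 0.4697  0.0516 -0.8813] 
10 [0.18, 2.57, 0.14] err mm [-0.  0.  0.] [ 0.4697  0.0516 -0.8813] 
11 [0.37, 2.78, 0.25] err mm [-0.  0.  0.] [ 0.4697  0.0516 -0.8813] 
12 [0.58, 2.96, 0.37] err mm [-0.  0.  0.] [ 0.4697  0.0516 -0.8813] 
13 [0.81, 3.1, 0.49] err mm [-0.  0.  0.] [ 0.4697  0.0516 -0.8813] 
14 [1.06, 3.21, 0.63] err mm [-0.  0.  0.] [ 0.4697  0.0516 -0.8813] 
15 [1.32, 3.27, 0.77] err mm [-0.  0.  0.] [ 0.4697  0.0516 -0.8813]
```

Call:
{"op": "drive_tool", "data": {
  "moves": [
    [10,[-0.08,0.17,-0.04],0],
    [10,[-0.15,0.34,-0.07],0],
    [10,[-0.22,0.59,-0.11],0],
    [10,[-0.28,0.89,-0.13],0],
    [10,[-0.29,1.19,-0.13],0],
    [10,[-0.27,1.49,-0.12],0],
    [10,[-0.21,1.78,-0.08],0],
    [10,[-0.11,2.06,-0.03],0],
    [10,[0.02,2.33,0.05],0],
    [10,[0.18,2.57,0.14],0],
    [10,[0.18,2.57,0.14],0]
  ]
}}

```text
clock: 43.68
tcp_pos: [0.504, 0.0699, 0.0855]
ee_rot: [-3.022, -0.217, -0.759]
ft_force: [-3.0, 3.6, 0.9]
width: 0.242
finger_force: 30.1
```

Run:
```python
from knob import *
s=sense();print(s['width'],s['finger_force'],tosw(s['tcp_pos']-.019*R.from_rotvec(s['ee_rot']).as_matrix()[:,2]),tosw(K(223,100)))
z=s['tcp_pos'][2]-.019*R.from_rotvec(s['ee_rot']).as_matrix()[2,2]
nav([tcp(a,1e3*z) for a in(231,239,247,255,261,266,270)]+[tcp(270,1e3*z)+[.004,0,0]],pr=False)
```

```text
0.2415725845691181 30.056078690104187 [-80.5929  90.7628 102.2394] [-80.076   91.3402 100.    ]
t 43.67 q [-0.479  -0.1031  0.1875  2.3527  0.2579  0.4174 -1.926 ] p [0.504  0.0699 0.0855] F [-2.9998  3.6388  0.9195]
[[ 0.8722  0.1388  0.4691]
 [ 0.1302 -0.9902  0.0509]
 [ 0.4715  0.0167 -0.8817]]
1 [0.2, 0.2, 0.11] err mm [-0.  0.  0.] [ 0.4691  0.0509 -0.8817] 
2 [0.41, 0.38, 0.23] err mm [-0.  0.  0.] [ 0.4691  0.0509 -0.8817] 
3 [0.64, 0.53, 0.35] err mm [-0.  0.  0.] [ 0.4691  0.0509 -0.8817] 
4 [0.89, 0.63, 0.49] err mm [-0.  0.  0.] [ 0.4691  0.0509 -0.8817] 
5 [1.09, 0.68, 0.59] err mm [-0.  0.  0.] [ 0.4691  0.0509 -0.8817] 
6 [1.25, 0.71, 0.68] err mm [-0.  0.  0.] [ 0.4691  0.0509 -0.8817] 
7 [1.38, 0.72, 0.75] err mm [-0.  0.  0.] [ 0.4691  0.0509 -0.8817] 
8 [1.44, 0.73, 0.78] err mm [-0.  0.  0.] [ 0.4691  0.0509 -0.8817]
```

Tracking well, with the spring force as expected. I close the bar to its stop.

Call:
{"op": "drive_tool", "data": {
  "moves": [
    [10,[0.2,0.2,0.11],0],
    [10,[0.41,0.38,0.23],0],
    [10,[0.64,0.53,0.35],0],
    [10,[0.89,0.63,0.49],0],
    [10,[1.09,0.68,0.59],0],
    [10,[1.25,0.71,0.68],0],
    [10,[1.38,0.72,0.75],0],
    [10,[1.38,0.72,0.75],0],
    [10,[1.38,0.72,0.75],0]
  ]
}}

```text
clock: 44.8
tcp_pos: [0.6014, 0.0409, 0.0844]
ee_rot: [-3.024, -0.219, -0.754]
ft_force: [-5.9, 2.8, -0.2]
width: 0.242
finger_force: 30.0
```

```bash
cat > k2.py <<'E'
from knob import *
s=st();M=R.from_rotvec(s['ee_rot']).as_matrix();g=tosw(s['tcp_pos']-.019*M[:,2]);print(s['width'],s['finger_force'],'grasp',g,'angle from bar x,y',np.degrees(np.arctan2(g[1]-180,g[0]-15))%360)
print('x+3mm',(np.array([.00298,.00034,0])@M/.06).round(3),'down 15',(np.array([0,0,-.015])@M/.06).round(3))
E
python3 k2.py
```

```text
t 44.8 q [-0.4371  0.1167  0.295   2.1426 -0.0349  0.4001 -1.5501] p [0.6014 0.0409 0.0844] F [-5.9495  2.758  -0.1771]
[[ 0.8738  0.1398  0.4658]
 [ 0.1311 -0.99    0.0511]
 [ 0.4683  0.0165 -0.8834]]
0.24180139677850604 29.967758434300613 grasp [ 12.9022  50.7896 101.1893] angle from bar x,y 269.0698645606833
x+3mm [0.044 0.001 0.023] down 15 [-0.117 -0.004  0.221]
```

Call:
{"op": "drive_tool", "data": {
  "moves": [
    [10,[0.03,0,0.015],0],
    [10,[0.06,0,0.03],0],
    [10,[0.06,0,0.03],0]
  ]
}}

```text
clock: 45.18
tcp_pos: [0.6052, 0.0412, 0.0844]
ee_rot: [-3.024, -0.218, -0.753]
ft_force: [-5.1, 2.6, 0.3]
width: 0.241
finger_force: 30.0
```

```bash
python3 k2.py
```

```text
t 45.17 q [-0.4349  0.1253  0.2942  2.1332 -0.041   0.4016 -1.5449] p [0.6052 0.0412 0.0844] F [-5.0934  2.6286  0.273 ]
[[ 0.8739  0.1395  0.4656]
 [ 0.1309 -0.9901  0.0508]
 [ 0.4681  0.0165 -0.8835]]
0.24064805384236604 29.9823480960913 grasp [ 16.773   50.6645 101.2155] angle from bar x,y 270.78539961082674
x+3mm [0.044 0.001 0.023] down 15 [-0.117 -0.004  0.221]
```

Call:
{"op": "drive_tool", "data": {
  "moves": [
    [10,[0.03,0,0.015],0],
    [10,[0.06,0,0.03],0],
    [10,[0.06,0,0.03],0]
  ]
}}

```text
clock: 45.55
tcp_pos: [0.6081, 0.0415, 0.0837]
ee_rot: [-3.025, -0.218, -0.75]
ft_force: [-11.0, 1.0, 0.8]
width: 0.236
finger_force: 29.9
```

```bash
python3 k2.py
```

```text
t 45.55 q [-0.4327  0.1338  0.2931  2.1247 -0.0468  0.4044 -1.5397] p [0.6081 0.0415 0.0837] F [-10.9808   0.9937   0.7785]
[[ 0.8751  0.1396  0.4634]
 [ 0.1312 -0.9901  0.0504]
 [ 0.4658  0.0167 -0.8847]]
0.23563693141417558 29.872200560057536 grasp [ 19.7082  50.6668 100.4967] angle from bar x,y 272.08483773569606
x+3mm [0.044 0.001 0.023] down 15 [-0.116 -0.004  0.221]
```

Call:
{"op": "drive_tool", "data": {
  "moves": [
    [10,[-0.03,0,0.06],0],
    [10,[-0.06,0,0.12],0],
    [10,[-0.09,0,0.18],0],
    [10,[-0.125,0,0.235],0],
    [10,[-0.125,0,0.235],0],
    [10,[-0.125,0,0.235],0]
  ]
}}

```text
clock: 46.3
tcp_pos: [0.6095, 0.0416, 0.0696]
ee_rot: [-3.023, -0.217, -0.755]
ft_force: [-16.0, 2.5, 13.2]
width: 0.241
finger_force: 29.9
```

```bash
python3 k2.py
```

```text
t 46.3 q [-0.4226  0.1607  0.2851  2.1337 -0.0703  0.366  -1.5201] p [0.6095 0.0416 0.0696] F [-16.0277   2.543   13.2266]
[[ 0.8735  0.1392  0.4664]
 [ 0.1303 -0.9901  0.0514]
 [ 0.469   0.0158 -0.8831]]
0.24131361830887377 29.89433749113232 grasp [21.058  50.5688 86.3476] angle from bar x,y 272.6797760191655
x+3mm [0.044 0.001 0.023] down 15 [-0.117 -0.004  0.221]
```

Call:
{"op": "drive_tool", "data": {
  "moves": [
    [10,[-0.015,0,0.03],0],
    [10,[-0.025,0,0.045],0],
    [10,[-0.025,0,0.045],0]
  ]
}}

```text
clock: 46.68
tcp_pos: [0.6113, 0.0418, 0.0687]
ee_rot: [-3.021, -0.217, -0.761]
ft_force: [-18.3, 1.0, 24.8]
width: 0.236
finger_force: 30.0
```

```bash
python3 k2.py
```

```text
t 46.67 q [-0.4203  0.1646  0.2833  2.1336 -0.0748  0.3578 -1.516 ] p [0.6113 0.0418 0.0687] F [-18.3463   0.9994  24.7565]
[[ 0.8715  0.1391  0.4703]
 [ 0.1298 -0.9902  0.0523]
 [ 0.473   0.0155 -0.8809]]
0.23577795987713526 30.030195652507246 grasp [22.8105 50.5511 85.4357] angle from bar x,y 273.45285564763844
x+3mm [0.044 0.001 0.024] down 15 [-0.118 -0.004  0.22 ]
```

Call:
{"op": "drive_tool", "data": {
  "moves": [
    [50,[0,0,0],0],
    [50,[0,0,0],0],
    [50,[0,0,0],0],
    [50,[0,0,0],0],
    [50,[-0.15,0,-0.1],0],
    [50,[-0.4,0,-0.25],0],
    [50,[-0.6,0,-0.7],0],
    [50,[-0.7,0,-1.4],0],
    [50,[-0.8,0,-2.2],0],
    [50,[-0.9,0,-3],0],
    [50,[-1,0,-3.8],0],
    [50,[-1,0,-3.8],0]
  ]
}}

```text
clock: 48.18
tcp_pos: [0.4521, 0.0216, 0.2432]
ee_rot: [-3.018, -0.216, -0.77]
ft_force: [1.4, 0.0, -0.2]
width: 0.574
finger_force: 0.0
```

```bash
cat > chk.py <<'E'
from knob import *
import cv2
s=st();t=snapshot('top');cv2.imwrite('pics/t8raw.png',t[:,:,::-1]);wsnap('pics/w8.png')
def red(t):
    t=t.astype(int);m=((t[:,:,0]>110)&(t[:,:,1]<80)&(t[:,:,2]<80)).astype(np.uint8);n,l,stt,c=cv2.connectedComponentsWithStats(m);return [(stt[i].tolist(),c[i]) for i in np.argsort(-stt[1:,4])[:3]+1]
for a,c in red(t):print('top',a,c,tosw(onz('top',c,.098)))
for ang in(265,268,270):print(ang,proj('top',K(ang,98)))
w=cv2.imread('pics/w8_raw.png')[:,:,::-1]
for a,c in red(w):print('wrist',a,c*1.5,[tosw(wonz('pics/w8.png',(c+.5)*1.5-.5,z)) for z in(.098,.114)])
for a,c in red(snapshot('scene')):print('scene',a,c)
print([proj('scene',K(268,z)) for z in(70,84,98,100,114)])
E
python3 chk.py
```

```text
t 48.17 q [-0.4459 -0.4906  0.1992  2.2585  0.2061  0.8777 -1.7664] p [0.4521 0.0216 0.2432] F [ 1.3946  0.0421 -0.233 ]
[[ 0.869   0.1385  0.4751]
 [ 0.1291 -0.9902  0.0526]
 [ 0.4778  0.0156 -0.8784]]
top [302, 252, 14, 14, 59] [306.4746 259.5763] [-295.845  -97.721   98.   ]
top [239, 162, 7, 6, 36] [241.9722 164.5556] [ 9.2254 50.7912 98.    ]
top [355, 259, 10, 9, 36] [359.0556 263.3056] [-325.8885 -244.7653   98.    ]
265 [[242.3019 166.3105]]
268 [[242.1535 164.1304]]
270 [[241.9897 162.6858]]
wrist [250, 108, 21, 19, 302] [390.3675 176.0017] [array([ 8.8359, 49.9143, 98.    ]), array([  1.7455,  49.9577, 114.    ])]
wrist [269, 128, 1, 1, 1] [403.5 192. ] [array([-2.4543, 40.7377, 98.    ]), array([ -8.9877,  41.2338, 114.    ])]
wrist [268, 131, 1, 1, 1] [402.  196.5] [array([-5.7126, 41.6885, 98.    ]), array([-12.0852,  42.1377, 114.    ])]
scene [397, 49, 73, 47, 2759] [432.3422  71.4288]
scene [105, 203, 24, 32, 282] [116.156  218.7057]
scene [167, 157, 21, 19, 172] [178.1628 167.064 ]
[array([[269.5679, 224.1457]]), array([[269.6366, 219.8977]]), array([[269.7066, 215.5741]]), array([[269.7167, 214.9501]]), array([[269.7881, 210.5375]])]
```

The knob stays at x of about 9–10 mm (268°) with its top at about 98 mm, agreeing in two views. So the bar is latched and the bolt is down, and the robot is clear.

```bash
python3 -c "
from plant import *
print(finish_job())"
```

```text
the job is handed in; nothing more can be done
None
```

I handed the job in at about 48 s. By my measurements the carrier is home against the stop, the bar is latched at about 268° with its bolt fully down, and the robot touches nothing; the hand-in returned no verdict.

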